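Run the slider round the bent guide rod up to its stop

TASK

Pick up the bored block slider from the bench, thread it onto the free, pointed end of the bent guide rod and slide it along, turning it with the bend, until it sits fully home against the stop ring, then let go of it. The rod's free end has been knocked out of line by some millimetres, so feel your way and be gentle: never press the slider on the rod with more than about 10 N. The stop ring is already set and only held by friction, so do not shift it.

Things in the scene. Friction and masses are not known exactly. Their poses are not given: they have to be found in the camera images.
- slider: Loose bored aluminium block, 36 long (its x, along the bore), 36 wide (y), 46 tall (z), 160 to 260 g, upright on the bench. Origin: centre of its underside. Through bore 14 mm in diameter along x, axis 28 mm above the underside; both mouths are flared from 14 to 29 mm over the outer 8 mm. Both ends are alike: either may lead. Heavier below the bore, it hangs upright on the rod.
- slider_bore (a point): Middle of the slider's bore: on its axis, 18 mm from either end face, 28 mm above the underside. A grasp across the 36 mm width at this height is good.
- rig: Fixed guide rig: 140 x 140 x 12 mm dark steel plate with a post that clamps one end of a bent steel rod, 12 mm thick, lying level with its centre line 120 mm above the bench. Origin: plate centre, underside; z up. From its free end the rod as made runs straight along the rig's +x, then turns left in a 90 degree arc of radius 150 and ends along the rig's +y in the clamp.
- arc_centre (a point): Centre of the rod's arc, in empty air at rod height; in the rig's frame (-110, 35, 120) mm. As made, the arc begins at (-110, -115, 120) and ends at (40, 35, 120).
- tip_as_made (a point): Where the rod's pointed free tip was as made: rig frame (-144, -115, 120) mm; its last 16 mm are a cone with a 4 mm blunt point. The straight lead runs from here 34 mm along the rig's +x to the arc. The real tip is up to 10.5 mm to the left or right and up to 6 mm above or below this point: how much is not measured and must be felt or seen. The rod does not give.
- bend (a point): Point on the rod's centre line, 35 degrees along the arc from its beginning; rig frame (-24, -88, 120) mm. From here to the tip the rod has been knocked out of line as one stiff piece, turned about this point: sideways (about the vertical) by up to 0.085 rad either way, and up or down (about the rig's y) by up to 0.05 rad. From here to the clamp it is true.
- stop: Dark steel stop ring on the true part of the rod, 36 mm outside, 10 mm long, thumbscrew head on top up to 26 mm above the rod's centre line. Origin: the arc's centre (not on the ring); its x axis points from there to stop_seat, its y axis along the rod towards the clamp. Held by friction only: it shifts along the rod at about 10 N of push.
- stop_seat (a point): Point on the rod's centre line where the middle of the slider's bore lies when the slider's leading face touches the stop ring (18 mm before the ring): 48 to 76 degrees along the arc, differing from run to run.
Mind the look-alikes: they are no part of the job. Several things have the shape of the slider; the one meant has the colours described above.

How it is judged (in metres and radians):
On the way:
1. the slider is threaded on the straight lead of the rod (x of slider_bore in the frame of rig between -0.118 and -0.06 m and y of slider_bore in the frame of rig between -0.128 and -0.102 m and z of slider_bore in the frame of rig between 0.112 and 0.128 m), for 0.1 s.
At the end, for the whole second after the job is handed in: The slider is on the rod, its face within 2.5 mm of the stop ring, its bore in line with the rod (within 0.2 rad), released and at rest; the stop ring is within 3 mm of where it was set (y of slider_bore in the frame of stop between -0.0025 and 0.003 m and distance between slider_bore and stop_seat below 0.006 m and angle between the x axis of slider and the y axis of stop, either way round below 0.2 rad and distance of stop_seat from where it was at the start of the episode below 0.003 m and linear speed of slider below 0.01 m/s); the robot touches nothing.
It fails at once if the slider is pressed on the rod or the stop with more than 12 N (contact force between slider and rig above 12 N).
It fails at once if the stop ring is shifted more than 3 mm (distance of stop_seat from where it was at the start of the episode above 0.003 m).
It also fails if it takes over 72 s, if anything falls off the work surface, if the arm or the gripper's body presses on something with over 40 N, if the wrist force passes 120 N, or if a joint passes its speed limit or range.

ROBOT

A 6-joint arm with a two-finger parallel gripper is mounted at the origin on a cart in front of the work surface, level with it; the furniture and walls round the work are solid. World frame = base frame: x ahead of the robot, y to its left, z up, the work surface at z = 0. Lengths are in m, angles in degrees, forces in N, time in s.
With the tool pointing down it reaches from about 0.35 to 0.875 m from the base axis. Payload 4.2 kg.
Tool frame: the origin (TCP) lies on the centre line of the jaws, within the pads' length; the fingertips stand 17 mm ahead of it and the grasp point (between the pads) lies 2 mm behind it; z points along the fingers, y is the direction in which the jaws open and shut (so a half turn about z gives the same grasp; the last joint's range is limited). The gripper opens to 87 mm and grips with 3 to 60 N. Pads are 19 mm wide; open, the fingers measure 117 mm over their backs; the gripper's body (75 mm by 190 mm) begins 51 mm behind the grasp point.
Start: joints at [88.041, 22.042, 0.453, 0, -68.411, -14.817], TCP at [0.18, 0.598, 0.215] pointing down, gripper open.
Joint ranges: [-179.83, 179.83], [-69.29, 118.12], [-61.27, 80.66], [-181.25, 117.63], [-171.15, -9.14], [-177.46, 177.46]. Speed limits (degrees/s): [159.86, 159.86, 180, 180, 180, 180].

INTERFACE

Orientations are given as a 3x3 rotation matrix whose columns are the frame's x, y, z axes.
In Python, from station import * gives the robot as it stands.
- The arm moves only by the tool play_rows, never from a script. Its argument "targets" is a list that holds one entry, the list of rows, each a list of 5 numbers: the closure, from 0 (fully open) to 1 (shut), then the shift along the world's x, y, z in m, then the turn about the world's z in rad. In form: [[[gripper, x, y, z, twist], ...]]. A call has 1 to 5 rows; each row is the pose to reach, as a shift and turn from the pose commanded when the call began; what a row does not reach only later rows make up. A row lasts 1/12 s, in which the tool goes at most 41.7 mm and 7.16 degrees, less where a joint would pass 70% of its speed; a pose out of reach is approached as far as the arm can. A call with a gripper value outside its range is refused whole. The fingers move at their own pace and stop on an object; the grip force is fixed at half the most. Time passes only in rows, so rows that repeat a pose let the fingers close. It gives the time, the measured TCP pose, the force and the opening at its end, in the units of the state.
- sense(): the state, without advancing time (a new reading comes with each control period).
- capture(name): name is "scene" or "side" or "wrist"; returns the picture (420x560x3 uint8, blue, green, red); there is no depth.
- get_calibration(name): a dict with "camera_matrix" (3x3 intrinsics, pixels), "T" (4x4, takes a point from camera to world coordinates). Camera axes: x right, y up, looking along -z (the intrinsics and any distortion apply to the point x, -y, -z); pixel columns grow to the right and rows downward; lengths in m; the calibration is good to about 2 mm. A picture is of the moment at which its call begins: read the wrist's pose just before it. get_calibration takes no time and is no camera call; for the wrist camera it gives the pose at the moment of the call.
- finish_job(): hands the job in, once; it reports no verdict.
The state is a dict: "time_s": time; "joints": joint angles; "joint_velocities": joint speeds; "effort": joint torques, N m; "tcp_pos": TCP position; "ee_rot": TCP orientation; "wrist_force": force on the tool from outside, world axes, zero at the start; "moment": the same for the moment, N m; "gripper_width": opening from 0.0 (shut) to 1.0 (fully open).
Only numpy, scipy, OpenCV 4.12 (cv2) and the standard library are available. Lean on these libraries where they do the work, as an engineer would, in place of code of your own. Each camera call takes 0.05 s, during which the arm holds its last target. There are 200 camera calls.

## Working session

There is one attempt and no reset: what is moved stays moved. The work goes in short steps, Python scripts to look and compute and a tool call to move; the robot and the scene stay as the last step left them, time stands still between calls to the robot, and variables do not carry over. Pictures are saved under pics/ and viewed, on a budget of 10 in all, crops included, one or two more only if the job needs it, and the job is handed in when it is done.

Besides the shell and the picture viewer there is one more tool, called after "Request:" as name(argument=value, ...) on one line, values as JSON. play_rows: Moves the arm, as the interface text tells. Its arguments: {"type":"object","properties":{"targets":{"type":"array","items":{"type":"array","items":{"type":"array","items":{"type":"number"}}}}},"required":["targets"]}

```bash
mkdir -p pics; ls
python3 - <<'E'
from station import *
import cv2
print(sense())
a=capture("scene");b=capture("side")
cv2.imwrite("pics/scene.png",a);cv2.imwrite("pics/side.png",b)
for n in("scene","side","wrist"):print(n,get_calibration(n))
E
```

```text
pics
{'time_s': 0.0, 'joints': array([ 8.80396123e+01,  2.20904788e+01,  3.79360232e-01, -2.89108246e-02,
       -6.84105322e+01, -1.48157122e+01]), 'joint_velocities': array([ 0.01071753, -0.04450565, -0.11731983,  0.08176788,  0.01757299,
       -0.04603796]), 'effort': array([-1.41768149e-03, -3.90666318e+01,  1.87407446e+01,  4.21982467e+00,
        1.09523491e-02, -2.00328686e-04]), 'tcp_pos': array([0.18020853, 0.5978096 , 0.21435993]), 'ee_rot': array([[ 9.57386255e-01, -2.88810087e-01, -5.41544806e-04],
       [-2.88810581e-01, -9.57383943e-01, -2.10586781e-03],
       [ 8.97295636e-05,  2.17253276e-03, -9.99997636e-01]]), 'wrist_force': array([0.04234967, 0.19670603, 0.61426231]), 'moment': array([-0.00603572, -0.01396297, -0.03158003]), 'gripper_width': 0.9998390735781078}
scene {'camera_matrix': array([[386.86396777,   0.        , 279.97289964],
       [  0.        , 386.86396777, 208.53411739],
       [  0.        ,   0.        ,   1.        ]]), 'T': array([[-0.6827257 ,  0.57356161, -0.45267284,  0.10068961],
       [-0.73066468, -0.53917242,  0.41883437,  0.50280937],

[... 282 characters left out ...]
 ,   1.        ]]), 'T': array([[ 0.95877197,  0.14641103, -0.24355721,  0.22712209],
       [-0.28413308,  0.5088837 , -0.81259201, -0.99283377],
       [ 0.00496985,  0.8482931 ,  0.52950365,  0.81139802],
       [ 0.        ,  0.        ,  0.        ,  1.        ]])}
wrist {'camera_matrix': array([[343.18691136,   0.        , 280.99087915],
       [  0.        , 343.18691136, 212.48648326],
       [  0.        ,   0.        ,   1.        ]]), 'T': array([[-0.28871848,  0.91755554,  0.27337422,  0.25436183],
       [-0.95741045, -0.27747891, -0.07981651,  0.57618313],
       [ 0.0026195 , -0.28477584,  0.95859056,  0.38323645],
       [ 0.        ,  0.        ,  0.        ,  1.        ]])}
```

View pics/scene.png

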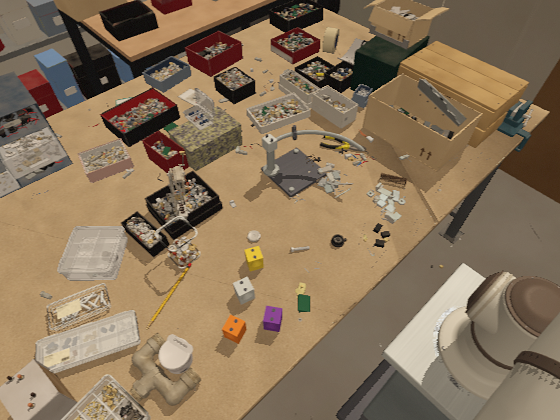

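View pics/side.png

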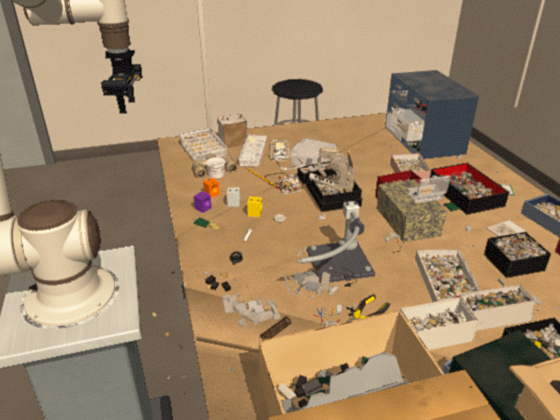

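Look-alikes: yellow, orange and purple blocks at scene (254,258), (234,328) and (272,318). The grey block at (244,290) is the bare aluminium one. I'll check it and the rig in one crop.

Run:
```python
import cv2,numpy as np
a=cv2.imread("pics/scene.png");b=cv2.imread("pics/side.png")
def c(im,x,y,w,h,s):return cv2.resize(im[y:y+h,x:x+w],None,fx=s,fy=s,interpolation=cv2.INTER_CUBIC)
o=np.zeros((600,800,3),np.uint8)
# scene rig x250-380,y120-200 ; side rig x290-380,y195-285
p=c(a,250,122,133,75,3*1);p=c(a,250,120,125,80,4);o[:320,:500]=p
p=c(b,290,195,90,90,5)[:, :300] if 0 else c(b,290,195,100,90,3);o[:270,500:800]=p
o[320:600,:280]=c(a,222,240,70,70,4)
o[320:600,300:500]=0
o[280:600,520:800]=c(b,190,178,70,80,4)
cv2.imwrite("pics/crop1.png",o)
```

```text
(no output)
```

View pics/crop1.png

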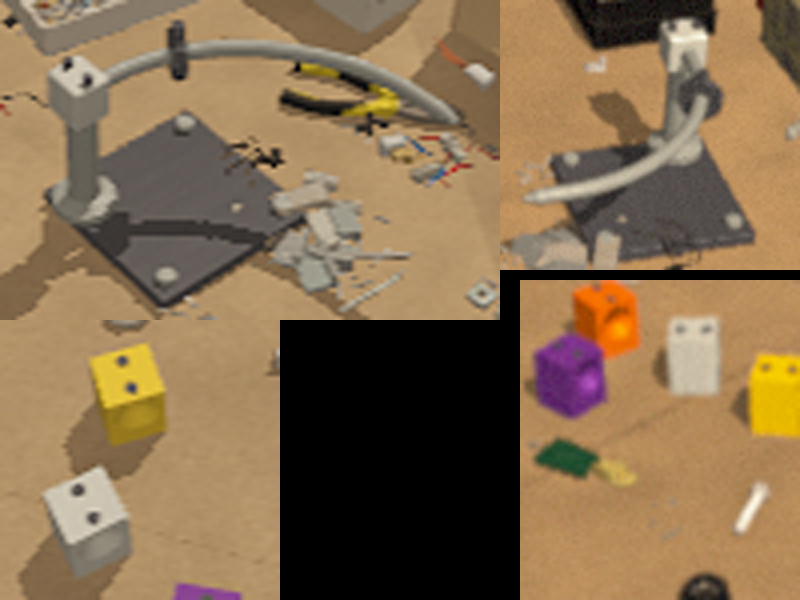

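Both views show the grey block at scene (244,290) as the bare aluminium slider, with a flared bore mouth on its lower-right face. The rod tip is at scene (365,150.5) and side (298,261). The ring is at scene (294,132.5) and side (357,226).

```bash
cat > h.py <<'E'
import numpy as np
from scipy.optimize import least_squares
def proj(cal,P):
    T=cal["T"];K=cal["camera_matrix"];P=np.atleast_2d(P)
    c=(P-T[:3,3])@T[:3,:3]; c=c*[1,-1,-1]; q=c@K.T; return q[:,:2]/q[:,2:]
def onplane(cal,uv,z):
    K=cal["camera_matrix"];T=cal["T"]
    d=np.linalg.inv(K)@[uv[0],uv[1],1]; d=T[:3,:3]@(d*[1,-1,-1]); o=T[:3,3]
    return o+d*(z-o[2])/d[2]
def tri(obs):
    f=lambda p:np.concatenate([(proj(c,p)[0]-uv) for c,uv in obs])
    r=least_squares(f,[0.4,0.2,0.1]);return r.x,r.fun
def Rz(t):return np.array([[np.cos(t),-np.sin(t),0],[np.sin(t),np.cos(t),0],[0,0,1]])
E
python3 - <<'E'
from station import *
from h import *
S=get_calibration("scene");D=get_calibration("side")
for uv in [(262.5,168.75),(296.25,148),(291.3,195.75),(325.75,173)]:print("sc",onplane(S,uv,.012).round(4))
for uv in [(307.7,249),(319.3,281),(374,274),(358,243)]:print("sd",onplane(D,uv,.012).round(4))
print("tip",tri([(S,(365,150.5)),(D,(298.3,260.7))]))
print("stop",tri([(S,(294.25,132.5)),(D,(356.7,226))]))
print("clamp", onplane(S,(270,137),.14))
# slider: scene crop lower-left px/4+(222,240-80)
for uv in [(44,491),(97,466),(127,513),(74,539)]: print("top sc",onplane(S,(uv[0]/4+222,(uv[1]-320)/4+240),.046).round(4))
for uv in [(670,320),(718,318),(720,343),(670,345)]: print("top sd",onplane(D,((uv[0]-520)/4+190,(uv[1]-280)/4+178),.046).round(4))
E
```

```text
sc [7.179e-01 7.000e-04 1.200e-02]
sc [ 0.7129 -0.1335  0.012 ]
sc [0.5855 0.0111 0.012 ]
sc [ 0.5789 -0.1221  0.012 ]
sd [ 0.5872 -0.0046  0.012 ]
sd [ 0.5733 -0.1325  0.012 ]
sd [ 0.7113 -0.1455  0.012 ]
sd [ 0.7248 -0.017   0.012 ]
tip (array([ 0.50248596, -0.17558397,  0.12175619]), array([-0.66866842, -0.75339988, -0.69907622,  0.44742517]))
stop (array([ 0.67995851, -0.0880539 ,  0.12244726]), array([-0.19510397, -0.26377113, -0.21729156,  0.1895461 ]))
clamp [ 0.69608014 -0.01341372  0.14      ]
top sc [0.4718 0.3051 0.046 ]
top sc [0.4634 0.2732 0.046 ]
top sc [0.4295 0.2798 0.046 ]
top sc [0.4376 0.3114 0.046 ]
top sd [0.4364 0.3079 0.046 ]
top sd [0.4719 0.3008 0.046 ]
top sd [0.4656 0.2644 0.046 ]
top sd [0.4294 0.2718 0.046 ]
```

Estimates: the slider is at about (0.450, 0.290) with its bore along world x, yaw about -0.18. The rig is at about (0.649, -0.068), yaw about -0.088. Moving over the slider.

Request:
play_rows(targets=[[[0, 0.027, -0.031, 0, 0.02], [0, 0.054, -0.062, 0, 0.04], [0, 0.081, -0.093, 0, 0.06], [0, 0.108, -0.124, 0, 0.08], [0, 0.135, -0.155, 0, 0.1]]])

```text
time_s: 0.52
tcp_pos: [0.316, 0.4416, 0.2151]
ee_rot: [[0.982, -0.19, -0.0], [-0.19, -0.982, -0.001], [-0.0, 0.001, -1.0]]
wrist_force: [-0.1, 1.0, -0.4]
gripper_width: 1.001
```

Request:
play_rows(targets=[[[0, 0.027, -0.031, -0.01, 0], [0, 0.054, -0.062, -0.02, 0], [0, 0.081, -0.093, -0.035, 0], [0, 0.108, -0.124, -0.05, 0], [0, 0.135, -0.153, -0.06, 0]]])

```text
time_s: 0.93
tcp_pos: [0.4475, 0.2915, 0.1554]
ee_rot: [[0.982, -0.191, -0.001], [-0.191, -0.982, -0.001], [-0.001, 0.001, -1.0]]
wrist_force: [0.2, -0.3, -0.1]
gripper_width: 1.0
```

Run:
```python
from station import *
import cv2
s=sense();c=get_calibration("wrist");a=capture("wrist")
print(s["time_s"],s["tcp_pos"],s["ee_rot"],s["wrist_force"])
np=__import__("numpy");np.savez("w1",**c)
cv2.imwrite("pics/w1.png",a)
```

```text
0.9333 [0.44746684 0.29152649 0.15540239] [[ 9.81509523e-01 -1.91407982e-01 -1.42876840e-03]
 [-1.91409366e-01 -9.81509877e-01 -9.03259089e-04]
 [-1.22945929e-03  1.16003705e-03 -9.99998571e-01]] [ 0.21878238 -0.31135493 -0.14664899]
```

View pics/w1.png

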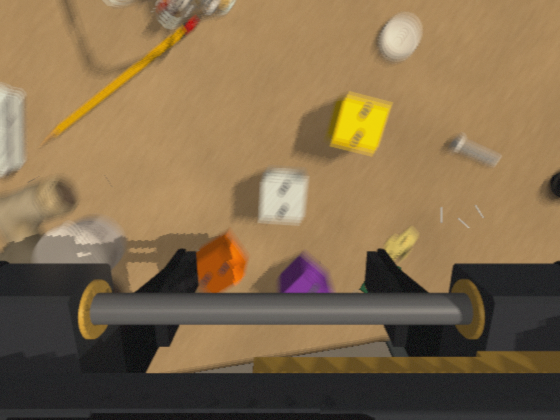

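The image is motion-blurred. The white block spans about (259–308, 170–223). I'll take a still crop.

Run:
```python
from station import *
import cv2,numpy as np
from h import *
c=get_calibration("wrist");a=capture("wrist")
np.savez("w2",**c);s=sense();print(s["tcp_pos"])
cv2.imwrite("pics/w2f.png",a)
cv2.imwrite("pics/w2.png",cv2.resize(a[155:240,235:335],None,fx=7,fy=7,interpolation=cv2.INTER_CUBIC))
print(onplane(c,(283,198),.046))
```

```text
[0.44848534 0.28857928 0.15397193]
[0.45659561 0.282767   0.046     ]
```

View pics/w2.png

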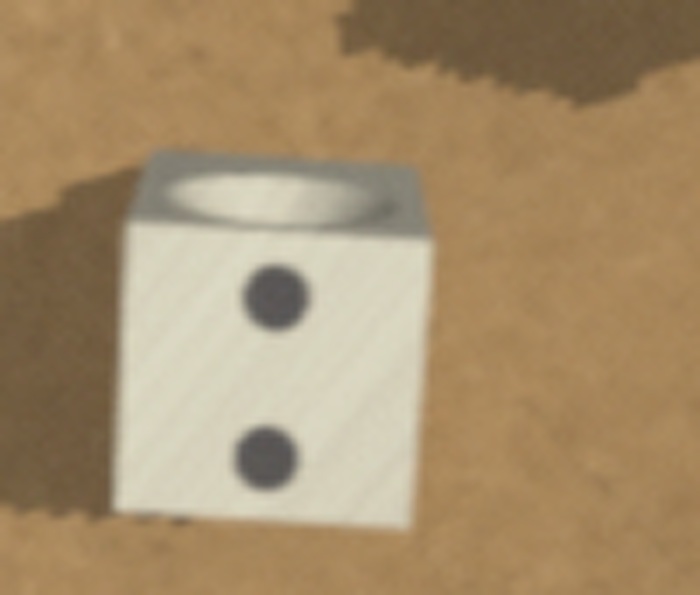

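Run:
```python
import numpy as np
from h import *
c=np.load("w2.npz")
P=[onplane(c,(u/7+234.6,v/7+154.6),.046) for u,v in [(127,222),(433,240),(411,526),(115,512),(276,298),(267,459)]]
P=np.array(P);print(P.round(4),P[:4].mean(0),P[4:].mean(0))
for i,j in((3,0),(2,1),(5,4)):d=P[j]-P[i];print(np.hypot(*d[:2]),np.arctan2(d[1],d[0]))
for i,j in((0,1),(3,2)):d=P[j]-P[i];print(np.hypot(*d[:2]),np.arctan2(d[0],-d[1]))
```

```text
[[0.4712 0.3051 0.046 ]
 [0.462  0.2704 0.046 ]
 [0.4275 0.2796 0.046 ]
 [0.4365 0.3145 0.046 ]
 [0.4588 0.2899 0.046 ]
 [0.4394 0.295  0.046 ]] [0.44928742 0.29241226 0.046     ] [0.44908169 0.29246864 0.046     ]
0.03599702083226462 -0.2630030193932452
0.03567034704180233 -0.26102064199608166
0.020041588760990006 -0.2588929434581933
0.035926438041395295 -0.2605011228437745
0.03599944858011916 -0.25142958328591397
```

The still shows the slider's top centre at (0.4492, 0.2924) with yaw -0.26. The bore mouth faces +x, towards the rod. Going down to grasp.

Request:
play_rows(targets=[[[0, 0.001, 0.004, -0.03, -0.067], [0, 0.001, 0.004, -0.06, -0.067], [0, 0.001, 0.004, -0.09, -0.067], [0, 0.001, 0.004, -0.115, -0.067], [0, 0.001, 0.004, -0.128, -0.067]]])

```text
time_s: 1.45
tcp_pos: [0.4465, 0.2965, 0.0255]
ee_rot: [[0.966, -0.257, -0.004], [-0.257, -0.966, -0.004], [-0.003, 0.005, -1.0]]
wrist_force: [0.6, -0.6, 1.0]
gripper_width: 0.996
```

Request:
play_rows(targets=[[[0, 0, 0, 0, 0], [0, 0, 0, 0, 0], [0.3, 0, 0, 0, 0], [0.6, 0, 0, 0, 0], [0.8, 0, 0, 0, 0]]])

```text
time_s: 1.87
tcp_pos: [0.4489, 0.2985, 0.03]
ee_rot: [[0.967, -0.257, 0.002], [-0.257, -0.967, 0.002], [0.001, -0.003, -1.0]]
wrist_force: [-0.1, -0.7, -0.9]
gripper_width: 0.853
```

Request:
play_rows(targets=[[[0.8, 0, 0, 0, 0], [0.8, 0, 0, 0, 0], [0.8, 0, 0, 0, 0], [0.8, 0, 0, 0, 0], [0.8, 0, 0, 0, 0]]])

```text
time_s: 2.28
tcp_pos: [0.4479, 0.297, 0.0287]
ee_rot: [[0.966, -0.257, -0.001], [-0.257, -0.966, -0.002], [-0.001, 0.002, -1.0]]
wrist_force: [-1.1, -2.9, 2.5]
gripper_width: 0.478
```

Request:
play_rows(targets=[[[0.8, 0, 0, 0, 0], [0.8, 0, 0, 0, 0], [0.8, 0, 0, 0, 0], [0.8, 0, 0, 0, 0], [0.8, 0, 0, 0, 0]]])

```text
time_s: 2.7
tcp_pos: [0.4483, 0.2978, 0.0285]
ee_rot: [[0.966, -0.257, 0.0], [-0.257, -0.966, 0.0], [0.0, -0.0, -1.0]]
wrist_force: [-0.8, -0.0, -1.2]
gripper_width: 0.414
```

Request:
play_rows(targets=[[[0.8, 0, 0, 0, 0], [0.8, 0, 0, 0, 0], [0.8, 0, 0, 0, 0], [0.8, 0, 0, 0, 0], [0.8, 0, 0, 0, 0]]])

```text
time_s: 3.12
tcp_pos: [0.4485, 0.298, 0.0285]
ee_rot: [[0.966, -0.257, 0.0], [-0.257, -0.966, 0.001], [0.0, -0.001, -1.0]]
wrist_force: [0.2, -1.0, -1.1]
gripper_width: 0.408
```

Request:
play_rows(targets=[[[0.8, 0, 0, 0.015, 0], [0.8, 0, -0.01, 0.04, 0], [0.8, 0, -0.03, 0.07, 0], [0.8, 0, -0.06, 0.1, 0], [0.8, -0.01, -0.1, 0.125, 0.06]]])

```text
time_s: 3.53
tcp_pos: [0.4418, 0.2047, 0.1523]
ee_rot: [[0.981, -0.196, 0.004], [-0.196, -0.981, 0.003], [0.004, -0.003, -1.0]]
wrist_force: [1.0, 0.6, -0.9]
gripper_width: 0.409
```

Run:
```python
from station import *
from h import *
S=get_calibration("scene");D=get_calibration("side")
for z in(0.,.1,.15,.2):print(z,onplane(D,(262,345),z).round(3),onplane(S,(376,75),z).round(3),onplane(S,(362,118),z).round(3),onplane(S,(450,155),z).round(3))
s=sense();print(s["tcp_pos"],s["gripper_width"],s["wrist_force"])
```

```text
0.0 [ 0.394 -0.277  0.   ] [ 0.799 -0.639  0.   ] [ 0.674 -0.406 -0.   ] [ 0.376 -0.464  0.   ]
0.1 [ 0.373 -0.365  0.1  ] [ 0.716 -0.502  0.1  ] [ 0.606 -0.297  0.1  ] [ 0.343 -0.349  0.1  ]
0.15 [ 0.363 -0.409  0.15 ] [ 0.674 -0.434  0.15 ] [ 0.571 -0.242  0.15 ] [ 0.327 -0.291  0.15 ]
0.2 [ 0.353 -0.454  0.2  ] [ 0.632 -0.366  0.2  ] [ 0.537 -0.188  0.2  ] [ 0.31  -0.233  0.2  ]
[0.44182494 0.20471159 0.15226534] 0.40922701587143073 [ 1.03307265  0.59251579 -0.9462161 ]
```

Request:
play_rows(targets=[[[0.8, -0.005, -0.04, 0.005, 0.02], [0.8, -0.01, -0.08, 0.01, 0.04], [0.8, -0.015, -0.12, 0.01, 0.06], [0.8, -0.02, -0.16, 0.01, 0.08], [0.8, -0.022, -0.2, 0.01, 0.11]]])

```text
time_s: 3.95
tcp_pos: [0.4167, 0.0021, 0.1602]
ee_rot: [[0.996, -0.088, 0.001], [-0.088, -0.996, 0.001], [0.001, -0.001, -1.0]]
wrist_force: [1.2, 0.5, -2.1]
gripper_width: 0.408
```

Request:
play_rows(targets=[[[0.8, 0, -0.04, 0, 0], [0.8, 0, -0.08, 0, 0], [0.8, 0, -0.12, 0, 0], [0.8, 0, -0.15, 0, 0], [0.8, 0, -0.17, 0, 0]]])

```text
time_s: 4.37
tcp_pos: [0.4174, -0.1688, 0.1598]
ee_rot: [[0.996, -0.092, 0.0], [-0.092, -0.996, -0.0], [0.0, 0.0, -1.0]]
wrist_force: [0.3, -0.1, -1.4]
gripper_width: 0.409
```

Request:
play_rows(targets=[[[0.8, 0, 0, 0, 0], [0.8, 0, 0, 0, 0], [0.8, 0, 0, 0, 0], [0.8, 0, 0, 0, 0], [0.8, 0, 0, 0, 0]]])

```text
time_s: 4.78
tcp_pos: [0.4179, -0.1655, 0.1599]
ee_rot: [[0.996, -0.088, 0.0], [-0.088, -0.996, 0.0], [0.0, -0.0, -1.0]]
wrist_force: [-0.1, 0.9, -2.7]
gripper_width: 0.411
```

Run:
```python
from station import *
import cv2,numpy as np
s=sense();c=get_calibration("wrist");a=capture("wrist")
print(s["time_s"],s["tcp_pos"],s["ee_rot"],s["wrist_force"],s["gripper_width"])
np.savez("w3",**c);cv2.imwrite("pics/w3.png",a)
cv2.imwrite("pics/side3.png",capture("side"));cv2.imwrite("pics/scene3.png",capture("scene"))
cv2.imwrite("pics/w3b.png",cv2.resize(a,None,fx=1.42,fy=1.42,interpolation=cv2.INTER_CUBIC))
```

```text
4.7833 [ 0.41791663 -0.16545525  0.15990096] [[ 9.96113263e-01 -8.80813170e-02  2.21361686e-04]
 [-8.80813457e-02 -9.96113277e-01  1.23352085e-04]
 [ 2.09636300e-04 -1.42370483e-04 -9.99999968e-01]] [-0.09058801  0.93008264 -2.73026319] 0.41064423515986864
```

View pics/w3b.png

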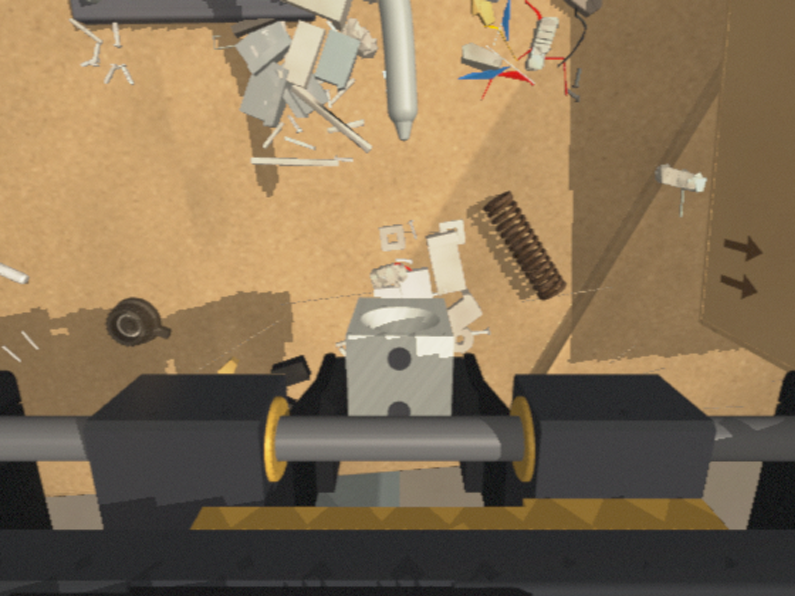

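The view shows the slider held square: its top front edge runs from full-res (243.7,235) to (319,238). The rod tip is at full-res (284.5,96.5), with the rod running up to about (278.5,0).

Run:
```python
import numpy as np,cv2
from station import *
from h import *
S=get_calibration("scene");D=get_calibration("side");W=np.load("w3.npz")
tip=np.array([404,137])/1.42
print("3cam",tri([(S,(365,150.5)),(D,(298.3,260.7)),(W,tip)]))
print("S+W",tri([(S,(365,150.5)),(W,tip)]),"D+W",tri([(D,(298.3,260.7)),(W,tip)]))
for u in [(404,137),(401,110),(400,60),(395.5,4)]:print(onplane(W,np.array(u)/1.42,.122).round(4))
print("slider top edge",[onplane(W,np.array(u)/1.42,.178).round(4) for u in((346,334),(453,338))])
a=cv2.imread("pics/w3.png");b=cv2.imread("pics/side3.png")
o=np.zeros((600,800,3),np.uint8)
o[:,:400]=cv2.resize(a[0:120,240:320],(400,600),interpolation=cv2.INTER_CUBIC)
o[:,400:]=cv2.resize(b[205:295,250:310],(400,600),interpolation=cv2.INTER_CUBIC)
cv2.imwrite("pics/crop3.png",o)
```

```text
3cam (array([ 0.50247381, -0.17462708,  0.12159453]), array([-0.90566048, -0.53493697, -0.83898771,  0.24248716,  0.09731651,
       -0.01654522]))
S+W (array([ 0.50240875, -0.17464603,  0.12059   ]), array([-0.94521938, -0.24784276,  0.121281  ,  0.16798766])) D+W (array([ 0.50255142, -0.17459632,  0.12217093]), array([-0.80465416,  0.020946  ,  0.04272895, -0.19423307]))
[ 0.5025 -0.1746  0.122 ]
[ 0.5127 -0.1742  0.122 ]
[ 0.5306 -0.1754  0.122 ]
[ 0.5498 -0.1754  0.122 ]
slider top edge [array([ 0.4409, -0.1496,  0.178 ]), array([ 0.4364, -0.1846,  0.178 ])]
```

View pics/crop3.png

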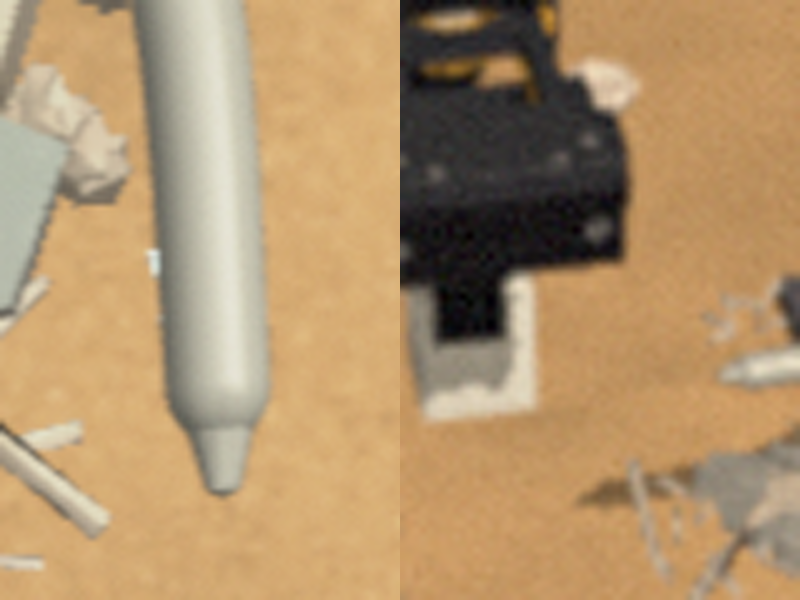

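The crops put the tip at wrist (284.4,98.6) and side (298.3,261.3). The slider's lower right corner is at side (270.5,266.5), which gives its height in the same camera.

Run:
```python
import numpy as np
from station import *
from h import *
S=get_calibration("scene");D=get_calibration("side");W=np.load("w3.npz")
tipw=(283.9+.1,98.2);tips=(298,261)
t,r=tri([(D,tips),(W,tipw)]);print("tip",t.round(4),r.round(2))
cs=lambda u,v:(240+u/5-.4,v/5-.4)
P=np.array([onplane(W,cs(u,v),t[2]) for u,v in((222,493),(219,380),(214,290),(209,200),(201,110),(192,20))]);print(P.round(4))
d=np.diff(P,axis=0);print(np.arctan2(d[:,1],d[:,0]).round(3))
# slider centre in world from wrist edge, top z=?, for z range check side corner
for zt in (.172,.175,.178,.181):
    e=np.array([onplane(W,np.array(u)/1.42,zt) for u in((346,334),(453,338))]);m=e.mean(0);dd=e[1]-e[0]
    c=e[1].copy();c[2]=zt-.046
    print(zt,"w",np.hypot(*dd[:2]),"front mid",m.round(4),"yaw",np.arctan2(dd[0],-dd[1]),"bottom corner side px",proj(D,c))
print(D["T"][:3,3])
s=sense();print(s["tcp_pos"],s["wrist_force"],s["time_s"])
```

```text
tip [ 0.5017 -0.1742  0.1213] [-0.93  0.02  0.05 -0.23]
[[ 0.5016 -0.1742  0.1213]
 [ 0.5137 -0.1749  0.1213]
 [ 0.523  -0.1752  0.1213]
 [ 0.5321 -0.1754  0.1213]
 [ 0.541  -0.1753  0.1213]
 [ 0.5496 -0.1751  0.1213]]
[-0.058 -0.027 -0.027  0.01   0.022]
0.172 w 0.03668457111912878 front mid [ 0.4364 -0.1669  0.172 ] yaw -0.12809212210257706 bottom corner side px [[268.48185402 267.87774243]]
0.175 w 0.0359821897783588 front mid [ 0.4375 -0.167   0.175 ] yaw -0.12809212210257626 bottom corner side px [[268.96245283 266.61202404]]
0.178 w 0.03527980843758884 front mid [ 0.4386 -0.1671  0.178 ] yaw -0.1280921221025769 bottom corner side px [[269.44403994 265.34370283]]
0.181 w 0.03457742709681886 front mid [ 0.4398 -0.1672  0.181 ] yaw -0.12809212210257606 bottom corner side px [[269.92661841 264.07277075]]
[ 0.22712209 -0.99283377  0.81139802]
[ 0.417983   -0.16566146  0.15994487] [-0.00757952 -0.31535579 -1.59797505] 4.9333
```

Tip is at about (0.5016, -0.1742, 0.121) with lead yaw about -0.04. In the same cameras the held bore is about 36 mm above the tip. Moving in front of the tip.

Request:
play_rows(targets=[[[0.8, 0.0, -0.0075, -0.01, 0.015], [0.8, 0.0, -0.0075, -0.025, 0.03], [0.8, 0.02, -0.0075, -0.036, 0.048], [0.8, 0.04, -0.0075, -0.036, 0.048], [0.8, 0.05, -0.0075, -0.036, 0.048]]])

```text
time_s: 5.35
tcp_pos: [0.4698, -0.1736, 0.1235]
ee_rot: [[0.999, -0.04, 0.0], [-0.04, -0.999, -0.001], [0.0, 0.001, -1.0]]
wrist_force: [0.1, 0.4, -0.6]
gripper_width: 0.408
```

Request:
play_rows(targets=[[[0.8, 0, 0, 0, 0], [0.8, 0, 0, 0, 0], [0.8, 0, 0, 0, 0], [0.8, 0, 0, 0, 0], [0.8, 0, 0, 0, 0]]])

```text
time_s: 5.77
tcp_pos: [0.4671, -0.1738, 0.1242]
ee_rot: [[0.999, -0.042, 0.0], [-0.042, -0.999, 0.0], [0.0, -0.0, -1.0]]
wrist_force: [0.2, 0.4, -0.6]
gripper_width: 0.414
```

```bash
cat > look.py <<'E'
from station import *
import cv2,numpy as np,sys
n=sys.argv[1]
s=sense();c=get_calibration("wrist");a=capture("wrist");b=capture("side")
print(s["time_s"],s["tcp_pos"].round(4),s["wrist_force"].round(2),s["gripper_width"],"yaw",np.arctan2(s["ee_rot"][1,0],s["ee_rot"][0,0]))
np.savez(n,**c);cv2.imwrite(f"pics/{n}_w.png",a);cv2.imwrite(f"pics/{n}_s.png",b)
o=np.zeros((600,800,3),np.uint8)
w0=(220,120) if len(sys.argv)<3 else tuple(map(int,sys.argv[2:4]))
s0=(255,215) if len(sys.argv)<6 else tuple(map(int,sys.argv[4:6]))
o[:,:400]=cv2.resize(a[w0[1]:w0[1]+180,w0[0]:w0[0]+120],(400,600),interpolation=cv2.INTER_CUBIC)
o[:,400:]=cv2.resize(b[s0[1]:s0[1]+90,s0[0]:s0[0]+60],(400,600),interpolation=cv2.INTER_CUBIC)
cv2.imwrite(f"pics/{n}.png",o)
E
python3 look.py l1
```

```text
5.7667 [ 0.4671 -0.1738  0.1242] [ 0.24  0.43 -0.6 ] 0.41426784745788914 yaw -0.04198038824077853
```

View pics/l1.png

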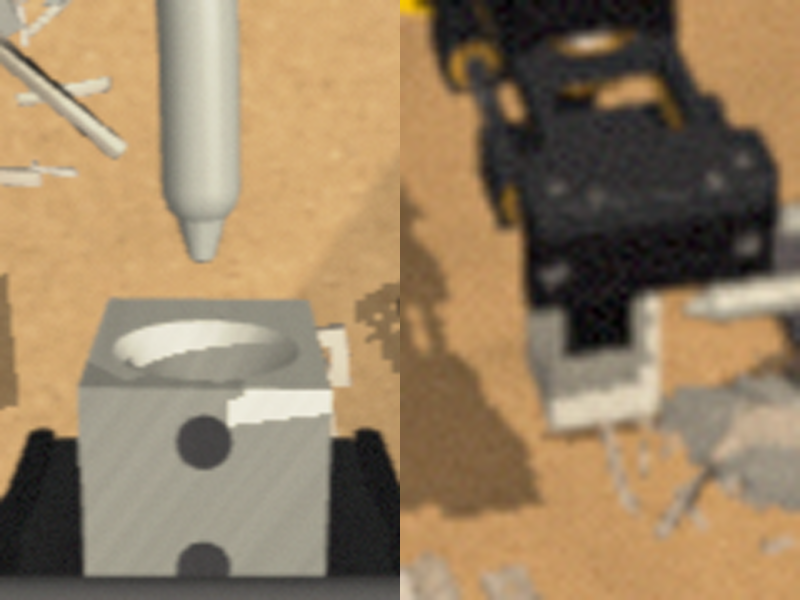

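The slider is laterally aligned with the rod: tip col 203 in the crop, hole col 203. In the side crop the tip is at (686,308) and the slider's lower front corner at (657,422). Checking the height difference.

Run:
```python
import numpy as np
from station import *
from h import *
D=get_calibration("side");W=np.load("l1.npz")
ws=lambda u,v:(220+u/3.333-.35,120+v/3.333-.35)
ss=lambda u,v:(255+u/6.667-.43-60,215+v/6.667-.43)
t,r=tri([(D,ss(686,308)),(W,ws(203,260))]);print("tip",t.round(4),r.round(2))
for zt in(.136,.139,.142,.145):
  e=np.array([onplane(W,ws(*u),zt) for u in((80,386),(332,388))]);dd=e[1]-e[0];c=e[1].copy();c[2]=zt-.046
  print(zt,np.hypot(*dd[:2]),e.mean(0).round(4),np.arctan2(dd[0],-dd[1]),proj(D,c),ss(657,422))
```

```text
tip [ 0.5018 -0.1746  0.1225] [-0.31 -0.1   0.03 -0.07]
0.136 0.036816081584832634 [ 0.486  -0.1743  0.136 ] -0.050500767028960634 [[292.1379131  278.69139984]] (293.11507274636267, 277.86683515824205)
0.139 0.036112387432744024 [ 0.4871 -0.1744  0.139 ] -0.05050076702896007 [[292.6093752 277.4522588]] (293.11507274636267, 277.86683515824205)
0.142 0.03540869328065544 [ 0.4882 -0.1744  0.142 ] -0.05050076702896101 [[293.08175172 276.2107144 ]] (293.11507274636267, 277.86683515824205)
0.145 0.03470499912856685 [ 0.4894 -0.1745  0.145 ] -0.05050076702895879 [[293.55504532 274.96675966]] (293.11507274636267, 277.86683515824205)
```

Request:
play_rows(targets=[[[0.8, 0.005, 0, 0.001, 0], [0.8, 0.01, 0, 0.001, 0], [0.8, 0.015, -0.0003, 0.001, 0], [0.8, 0.02, -0.0005, 0.001, 0], [0.8, 0.024, -0.0005, 0.001, 0]]])

```text
time_s: 6.28
tcp_pos: [0.4927, -0.1744, 0.1248]
ee_rot: [[0.999, -0.042, 0.0], [-0.042, -0.999, -0.0], [0.0, 0.0, -1.0]]
wrist_force: [0.1, 0.3, -1.7]
gripper_width: 0.409
```

Request:
play_rows(targets=[[[0.8, 0.002, 0, 0, 0], [0.8, 0.004, 0, 0, 0], [0.8, 0.006, 0, 0, 0], [0.8, 0.006, 0, 0, 0], [0.8, 0.006, 0, 0, 0]]])

```text
time_s: 6.7
tcp_pos: [0.4975, -0.1742, 0.1244]
ee_rot: [[0.999, -0.042, -0.001], [-0.042, -0.999, 0.0], [-0.001, -0.0, -1.0]]
wrist_force: [1.2, 0.4, -3.4]
gripper_width: 0.409
```

Request:
play_rows(targets=[[[0.8, 0, 0, 0, 0], [0.8, 0, 0, 0, 0]]])

```text
time_s: 6.87
tcp_pos: [0.4974, -0.1742, 0.1246]
ee_rot: [[0.999, -0.042, -0.001], [-0.042, -0.999, 0.0], [-0.001, -0.0, -1.0]]
wrist_force: [-0.3, 0.5, -5.0]
gripper_width: 0.41
```

Request:
play_rows(targets=[[[0.8, 0.001, 0, 0, 0], [0.8, 0.002, 0, 0, 0], [0.8, 0.003, 0, 0, 0]]])

```text
time_s: 7.12
tcp_pos: [0.4992, -0.1743, 0.1242]
ee_rot: [[0.999, -0.042, -0.004], [-0.042, -0.999, 0.0], [-0.004, -0.0, -1.0]]
wrist_force: [-2.4, -0.0, -4.3]
gripper_width: 0.411
```

Request:
play_rows(targets=[[[0.8, 0, 0, 0, 0], [0.8, 0, 0, 0, 0]]])

```text
time_s: 7.28
tcp_pos: [0.5001, -0.1743, 0.1243]
ee_rot: [[0.999, -0.042, -0.002], [-0.042, -0.999, 0.0], [-0.002, -0.0, -1.0]]
wrist_force: [-2.8, 0.2, -6.2]
gripper_width: 0.411
```

A downward force means the bore sits too high; lowering.

Request:
play_rows(targets=[[[0.8, -0.001, 0, -0.0005, 0], [0.8, -0.002, 0, -0.001, 0], [0.8, -0.002, 0, -0.0015, 0], [0.8, -0.002, 0, -0.0015, 0]]])

```text
time_s: 7.62
tcp_pos: [0.4998, -0.1743, 0.1238]
ee_rot: [[0.999, -0.041, 0.002], [-0.041, -0.999, -0.0], [0.002, 0.0, -1.0]]
wrist_force: [-0.3, 0.1, -4.8]
gripper_width: 0.412
```

Request:
play_rows(targets=[[[0.8, 0, 0, 0, 0], [0.8, 0, 0, 0, 0]]])

```text
time_s: 7.78
tcp_pos: [0.4998, -0.1743, 0.1238]
ee_rot: [[0.999, -0.041, 0.002], [-0.041, -0.999, -0.0], [0.002, 0.0, -1.0]]
wrist_force: [1.6, 0.2, -4.5]
gripper_width: 0.412
```

Request:
play_rows(targets=[[[0.8, 0, 0, -0.0005, 0], [0.8, 0, 0, -0.001, 0], [0.8, 0, 0, -0.001, 0]]])

```text
time_s: 8.03
tcp_pos: [0.499, -0.1744, 0.1227]
ee_rot: [[0.999, -0.042, 0.001], [-0.042, -0.999, -0.0], [0.001, 0.0, -1.0]]
wrist_force: [-1.0, 0.1, -1.1]
gripper_width: 0.409
```

Request:
play_rows(targets=[[[0.8, 0, 0, 0, 0], [0.8, 0, 0, 0, 0]]])

```text
time_s: 8.2
tcp_pos: [0.4989, -0.1744, 0.1226]
ee_rot: [[0.999, -0.042, 0.0], [-0.042, -0.999, -0.0], [0.0, 0.0, -1.0]]
wrist_force: [0.1, 0.9, -2.2]
gripper_width: 0.405
```

Request:
play_rows(targets=[[[0.8, 0.001, 0, -0.0005, 0], [0.8, 0.002, 0, -0.001, 0], [0.8, 0.003, 0, -0.0013, 0], [0.8, 0.004, 0, -0.0013, 0], [0.8, 0.004, 0, -0.0013, 0]]])

```text
time_s: 8.62
tcp_pos: [0.5031, -0.1743, 0.121]
ee_rot: [[0.999, -0.042, 0.0], [-0.042, -0.999, -0.0], [0.0, 0.0, -1.0]]
wrist_force: [-1.2, -0.5, -1.7]
gripper_width: 0.409
```

Request:
play_rows(targets=[[[0.8, 0.001, 0, 0, 0], [0.8, 0.002, 0, 0, 0], [0.8, 0.003, 0, 0, 0], [0.8, 0.003, 0, 0, 0]]])

```text
time_s: 8.95
tcp_pos: [0.5061, -0.1743, 0.1211]
ee_rot: [[0.999, -0.042, 0.0], [-0.042, -0.999, -0.0], [0.0, 0.0, -1.0]]
wrist_force: [-0.4, 0.3, -1.9]
gripper_width: 0.409
```

Request:
play_rows(targets=[[[0.8, 0, 0, 0, 0], [0.8, 0, 0, 0, 0]]])

```text
time_s: 9.12
tcp_pos: [0.5058, -0.1743, 0.121]
ee_rot: [[0.999, -0.042, -0.0], [-0.042, -0.999, 0.0], [-0.0, -0.0, -1.0]]
wrist_force: [0.5, -0.0, -2.4]
gripper_width: 0.41
```

Request:
play_rows(targets=[[[0.8, 0.001, 0, 0, 0], [0.8, 0.002, 0, 0, 0], [0.8, 0.003, 0, 0, 0], [0.8, 0.004, -0.0001, 0, 0], [0.8, 0.004, -0.0001, 0, 0]]])

```text
time_s: 9.53
tcp_pos: [0.5101, -0.1744, 0.1211]
ee_rot: [[0.999, -0.042, 0.0], [-0.042, -0.999, -0.0], [0.0, 0.0, -1.0]]
wrist_force: [-0.2, 0.1, -1.5]
gripper_width: 0.408
```

Request:
play_rows(targets=[[[0.8, 0, 0, 0, 0], [0.8, 0, 0, 0, 0]]])

```text
time_s: 9.7
tcp_pos: [0.5098, -0.1744, 0.121]
ee_rot: [[0.999, -0.042, -0.0], [-0.042, -0.999, 0.0], [-0.0, -0.0, -1.0]]
wrist_force: [0.7, -0.1, -1.7]
gripper_width: 0.41
```

Request:
play_rows(targets=[[[0.8, 0.001, 0, 0, 0], [0.8, 0.002, 0, 0, 0], [0.8, 0.003, 0, 0, 0], [0.8, 0.004, -0.0001, 0, 0], [0.8, 0.004, -0.0001, 0, 0]]])

```text
time_s: 10.12
tcp_pos: [0.5141, -0.1745, 0.1211]
ee_rot: [[0.999, -0.042, 0.0], [-0.042, -0.999, -0.0], [0.0, 0.0, -1.0]]
wrist_force: [-0.4, 1.1, -2.0]
gripper_width: 0.413
```

Request:
play_rows(targets=[[[0.8, 0, 0, 0, 0], [0.8, 0, 0, 0, 0]]])

```text
time_s: 10.28
tcp_pos: [0.5138, -0.1745, 0.121]
ee_rot: [[0.999, -0.042, -0.0], [-0.042, -0.999, 0.0], [-0.0, -0.0, -1.0]]
wrist_force: [-0.1, -0.3, -2.5]
gripper_width: 0.404
```

Run:
```python
from station import *
import cv2,numpy as np
s=sense();c=get_calibration("wrist");a=capture("wrist")
print(s["time_s"],s["tcp_pos"],s["wrist_force"]);np.savez("m1",**c);cv2.imwrite("pics/m1.png",a)
cv2.imwrite("pics/m1b.png",cv2.resize(a[0:280,150:520],None,fx=2.14,fy=2.14,interpolation=cv2.INTER_CUBIC))
```

```text
10.2833 [ 0.51376743 -0.17448137  0.12100018] [-0.11571652 -0.25311562 -2.49817009]
```

View pics/m1b.png

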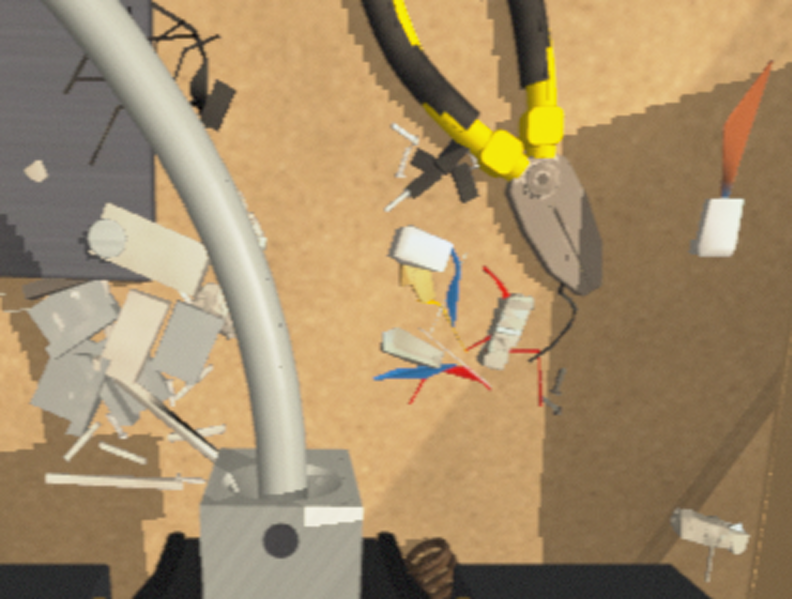

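The picture shows the slider threaded, with the rod leaving its mouth at crop (283,480) and curving left to about (97,20). Fitting the rod model to the edges.

```bash
cat > fit.py <<'E'
import cv2,numpy as np
from h import *
from scipy.spatial import cKDTree
from scipy.ndimage import binary_opening
C=np.array([-.11,.035])
def curve(p):  # rig x,y,yaw,dyaw -> centreline world pts (s from tip), as columns x,y,s,heading
    a=np.radians(np.linspace(0,90,900)); L=np.linspace(-.034,0,150,endpoint=False)
    x=np.r_[C[0]+L,C[0]+.15*np.sin(a)];y=np.r_[np.full(150,C[1]-.15),C[1]-.15*np.cos(a)]
    th=np.r_[np.zeros(150),a]
    B=C+.15*np.array([np.sin(np.radians(35)),-np.cos(np.radians(35))])
    m=th<np.radians(35);P=np.c_[x,y]
    P[m]=B+(P[m]-B)@Rz(p[3])[:2,:2].T
    h=th+np.where(m,p[3],0)+p[2]
    return P@Rz(p[2])[:2,:2].T+p[:2],th,h
def edges(png,rows,c0):
    im=cv2.imread(png);hsv=cv2.cvtColor(im,cv2.COLOR_BGR2HSV)
    m=((hsv[...,1]<60)&(hsv[...,2]>105)).astype(np.uint8);m=cv2.morphologyEx(m,cv2.MORPH_CLOSE,np.ones((3,3)))
    out=[];c=c0
    for v in rows:
        r=m[v];l=int(c);
        if not r[l]:break
        e=l
        while l>0 and r[l-1]:l-=1
        while e<559 and r[e+1]:e+=1
        out.append((v,l-.5,e+.5));c=(e-11) # track by the clean right edge
    return out
E
python3 - <<'E'
from fit import *
Z=.1205
pts=[]
for n,png,r0,c0 in(("m1","pics/m1.png",215,280),("w3","pics/w3.png",76,284)):
    cal=np.load(n+".npz");E=edges(png,range(r0,2,-3),c0)
    print(n,len(E),E[::12])
    for v,l,e in E:
        pts.append(onplane(cal,(e,v),Z)[:2])
        if e-l<40:pts.append(onplane(cal,(l,v),Z)[:2])
pts=np.array(pts)
def f(p):
    P,_,_=curve(p[:4]);d,_=cKDTree(P).query(pts)
    return np.r_[(d-.006)/.0005,(p[0]-.649)/.004,(p[1]+.068)/.004,(p[2]+.088)/.02,p[3]/.06]
best=min((least_squares(f,[.649,-.068,-.088,k],loss="soft_l1",diff_step=1e-4,x_scale=[.01,.01,.05,.05]) for k in(-.04,.0,.04)),key=lambda r:r.cost)
p=best.x;print(p.round(4),best.cost,np.abs(best.fun[:-4]).mean()*.5,"mm")
P,th,h=curve(p);print("tip",P[0]);np.save("p.npy",p)
dst=np.array([.680,-.088]);i=np.argmin(np.hypot(*(P-dst).T));print("ring angle",np.degrees(th[i]),P[i])
for a in range(0,76,5):
    i=np.argmin(abs(th-np.radians(a)));print(a,P[i].round(4),h[i].round(3))
E
```

```text
m1 2 [(215, 248.5, 313.5)]
w3 25 [(76, 272.5, 293.5), (40, 270.5, 291.5), (4, 266.5, 288.5)]
[ 0.6505 -0.0659 -0.0821  0.0435] 47.253088084459755 0.6347778228530084 mm
tip [ 0.49838419 -0.17396442]
ring angle 68.87652947719688 [ 0.67872697 -0.08733236]
0 [ 0.4984 -0.174 ] -0.039
5 [ 0.5455 -0.1752] 0.049
10 [ 0.5585 -0.174 ] 0.136
15 [ 0.5714 -0.1717] 0.223
20 [ 0.584  -0.1682] 0.311
25 [ 0.5963 -0.1637] 0.398
30 [ 0.6082 -0.1581] 0.486
35 [ 0.6195 -0.1514] 0.529
40 [ 0.6305 -0.1443] 0.617
45 [ 0.6406 -0.1365] 0.702
50 [ 0.6502 -0.1276] 0.79
55 [ 0.659  -0.1179] 0.877
60 [ 0.667  -0.1075] 0.964
65 [ 0.674  -0.0964] 1.052
70 [ 0.68   -0.0847] 1.139
75 [ 0.6849 -0.0726] 1.227
```

```bash
cat > run.py <<'E'
from fit import *
Z=.1205
pts=[]
for n,png,r0,c0 in(("m1","pics/m1.png",203,281),("w3","pics/w3.png",76,284)):
    cal=np.load(n+".npz");E=edges(png,range(r0,2,-3),c0)
    print(n,len(E),E[::10])
    for v,l,e in E:
        pts.append(onplane(cal,(e,v),Z)[:2])
        if e-l<(24 if v>100 or n=="w3" else 34):pts.append(onplane(cal,(l,v),Z)[:2])
pts=np.array(pts)
def f(p):
    P,_,_=curve(p[:4]);d,_=cKDTree(P).query(pts)
    return np.r_[(d-.006)/.0005,(P[0,0]-.5017)/.0007,(p[0]-.649)/.004,(p[1]+.068)/.004,(p[2]+.088)/.02,p[3]/.06]
best=min((least_squares(f,[.649,-.068,-.088,k],loss="soft_l1",diff_step=1e-4,x_scale=[.01,.01,.05,.05]) for k in(-.04,.0,.04)),key=lambda r:r.cost)
p=best.x;print(p.round(4),best.cost,np.abs(best.fun[:-5]).mean()*.5,"mm",best.fun[-5:])
P,th,h=curve(p);print("tip",P[0]);np.save("p.npy",p)
dst=np.array([.680,-.088]);i=np.argmin(np.hypot(*(P-dst).T));print("ring angle",np.degrees(th[i]),P[i])
print("lead start",P[149])
for a in range(0,76,5):
    i=np.argmin(abs(th-np.radians(a)-1e-6));print(a,P[i].round(4),h[i].round(3))
E
python3 run.py
```

```text
m1 67 [(203, 269.5, 291.5), (173, 264.5, 287.5), (143, 231.5, 280.5), (113, 189.5, 273.5), (83, 229.5, 257.5), (53, 205.5, 241.5), (23, 68.5, 221.5)]
w3 25 [(76, 272.5, 293.5), (46, 271.5, 291.5), (16, 268.5, 289.5)]
[ 0.6553 -0.0653 -0.1048  0.0801] 38.08809380237011 0.3197412880192398 mm [-0.20851662  1.56250009  0.66846323 -0.84133175  1.3357227 ]
tip [ 0.50155404 -0.17436551]
ring angle 68.1757508342603 [ 0.68216608 -0.08903677]
lead start [ 0.53531708 -0.17519907]
0 [ 0.5016 -0.1744] -0.025
5 [ 0.5486 -0.175 ] 0.063
10 [ 0.5617 -0.1736] 0.15
15 [ 0.5745 -0.171 ] 0.237
20 [ 0.5871 -0.1674] 0.325
25 [ 0.5993 -0.1627] 0.412
30 [ 0.6111 -0.1569] 0.499
35 [ 0.6223 -0.1502] 0.507
40 [ 0.6335 -0.1433] 0.594
45 [ 0.644  -0.1355] 0.681
50 [ 0.6536 -0.127 ] 0.767
55 [ 0.6626 -0.1175] 0.854
60 [ 0.6708 -0.1073] 0.942
65 [ 0.678  -0.0963] 1.029
70 [ 0.6843 -0.0848] 1.117
75 [ 0.6895 -0.0728] 1.204
```

The fit is good to about 0.3 mm. I'll tabulate the path in 10 mm blocks.

```bash
cat > path.py <<'E'
from fit import *
import sys
x,y,yaw=map(float,sys.argv[1:4]);n=int(sys.argv[4])  # current TCP pose, blocks
P,th,h=curve(np.load("p.npy"))
s=np.r_[0,np.cumsum(np.hypot(*np.diff(P,axis=0).T))]
k=np.argmin(np.hypot(*(P-[x,y]).T));s0=s[k]
g=lambda q:np.array([np.interp(np.linspace(q-.01,q+.01,9),s,a).mean() for a in(P[:,0],P[:,1],h)])
print("lateral err mm",((P[k]-[x,y])*1e3).round(2),"heading err",g(s0)[2]-yaw,"theta",np.degrees(th[k]))
prev=np.array([x,y,yaw])
for b in range(n):
    rows=[g(s0+.010*b+.002*(i+1))-prev for i in range(5)]
    print([[0.8]+[round(v,4) for v in (r[0],r[1])]+[0]+[round(r[2],3)] for r in rows])
    prev=g(s0+.010*(b+1));print("  ->",prev.round(4))
E
python3 path.py .5138 -.1745 -.042 6
```

```text
lateral err mm [-0.01 -0.17] heading err 0.01731672674140388 theta 0.0
[[0.8, np.float64(0.002), np.float64(-0.0002), 0, np.float64(0.017)], [0.8, np.float64(0.004), np.float64(-0.0003), 0, np.float64(0.017)], [0.8, np.float64(0.006), np.float64(-0.0003), 0, np.float64(0.017)], [0.8, np.float64(0.008), np.float64(-0.0004), 0, np.float64(0.017)], [0.8, np.float64(0.01), np.float64(-0.0004), 0, np.float64(0.017)]]
  -> [ 0.5238 -0.1749 -0.0247]
[[0.8, np.float64(0.002), np.float64(-0.0), 0, np.float64(0.0)], [0.8, np.float64(0.004), np.float64(-0.0001), 0, np.float64(0.002)], [0.8, np.float64(0.006), np.float64(-0.0001), 0, np.float64(0.004)], [0.8, np.float64(0.008), np.float64(-0.0002), 0, np.float64(0.008)], [0.8, np.float64(0.01), np.float64(-0.0002), 0, np.float64(0.013)]]
  -> [ 0.5338 -0.1751 -0.0114]
[[0.8, np.float64(0.002), np.float64(-0.0), 0, np.float64(0.006)], [0.8, np.float64(0.004), np.float64(-0.0), 0, np.float64(0.014)], [0.8, np.float64(0.006), np.float64(-0.0), 0, np.float64(0.022)], [0.8, np.float64(0.008), np.float64(0.0), 0, np.float64(0.032)], [0.8, np.float64(0
[... 496 characters left out ...]
 0, np.float64(0.013)], [0.8, np.float64(0.004), np.float64(0.0004), 0, np.float64(0.027)], [0.8, np.float64(0.006), np.float64(0.0007), 0, np.float64(0.04)], [0.8, np.float64(0.0079), np.float64(0.001), 0, np.float64(0.053)], [0.8, np.float64(0.0099), np.float64(0.0013), 0, np.float64(0.067)]]
  -> [ 0.5637 -0.1731  0.1636]
[[0.8, np.float64(0.002), np.float64(0.0003), 0, np.float64(0.013)], [0.8, np.float64(0.0039), np.float64(0.0007), 0, np.float64(0.027)], [0.8, np.float64(0.0059), np.float64(0.0011), 0, np.float64(0.04)], [0.8, np.float64(0.0078), np.float64(0.0015), 0, np.float64(0.053)], [0.8, np.float64(0.0098), np.float64(0.002), 0, np.float64(0.067)]]
  -> [ 0.5734 -0.1712  0.2303]
```

Request:
play_rows(targets=[[[0.8, 0.002, -0.0001, 0, 0.003], [0.8, 0.004, -0.0002, 0, 0.006], [0.8, 0.006, -0.0002, 0, 0.009], [0.8, 0.008, -0.0003, 0, 0.012], [0.8, 0.01, -0.0003, 0, 0.015]]])

```text
time_s: 10.75
tcp_pos: [0.5241, -0.1748, 0.121]
ee_rot: [[1.0, -0.027, 0.0], [-0.027, -1.0, -0.0], [0.0, 0.0, -1.0]]
wrist_force: [0.5, 0.3, -1.9]
gripper_width: 0.408
```

Request:
play_rows(targets=[[[0.8, 0, 0, 0, 0], [0.8, 0, 0, 0, 0]]])

```text
time_s: 10.92
tcp_pos: [0.5239, -0.1748, 0.121]
ee_rot: [[1.0, -0.027, -0.0], [-0.027, -1.0, 0.0], [-0.0, -0.0, -1.0]]
wrist_force: [-0.8, 0.1, -1.8]
gripper_width: 0.412
```

Request:
play_rows(targets=[[[0.8, 0.002, 0, 0, 0], [0.8, 0.004, -0.0001, 0, 0.002], [0.8, 0.006, -0.0001, 0, 0.004], [0.8, 0.008, -0.0002, 0, 0.008], [0.8, 0.01, -0.0002, 0, 0.013]]])

```text
time_s: 11.33
tcp_pos: [0.5341, -0.175, 0.121]
ee_rot: [[1.0, -0.013, 0.0], [-0.013, -1.0, 0.0], [0.0, -0.0, -1.0]]
wrist_force: [-0.5, -0.9, -1.0]
gripper_width: 0.411
```

Request:
play_rows(targets=[[[0.8, 0, 0, 0, 0], [0.8, 0, 0, 0, 0]]])

```text
time_s: 11.5
tcp_pos: [0.5339, -0.175, 0.121]
ee_rot: [[1.0, -0.014, -0.0], [-0.014, -1.0, 0.0], [-0.0, -0.0, -1.0]]
wrist_force: [-0.9, 0.7, -2.6]
gripper_width: 0.409
```

Request:
play_rows(targets=[[[0.8, 0.002, 0, 0, 0.006], [0.8, 0.004, 0, 0, 0.014], [0.8, 0.006, 0, 0, 0.022], [0.8, 0.008, 0, 0, 0.033], [0.8, 0.01, 0.0001, 0, 0.045]]])

```text
time_s: 11.92
tcp_pos: [0.544, -0.1749, 0.121]
ee_rot: [[0.999, 0.032, -0.0], [0.032, -0.999, -0.0], [-0.0, 0.0, -1.0]]
wrist_force: [-0.1, 0.1, -2.0]
gripper_width: 0.411
```

Request:
play_rows(targets=[[[0.8, 0, 0, 0, 0], [0.8, 0, 0, 0, 0]]])

```text
time_s: 12.08
tcp_pos: [0.5439, -0.1749, 0.121]
ee_rot: [[1.0, 0.031, -0.0], [0.031, -1.0, 0.0], [-0.0, -0.0, -1.0]]
wrist_force: [0.5, 0.6, -1.8]
gripper_width: 0.412
```

Request:
play_rows(targets=[[[0.8, 0.002, 0.0001, 0, 0.012], [0.8, 0.004, 0.0002, 0, 0.025], [0.8, 0.006, 0.0003, 0, 0.039], [0.8, 0.008, 0.0005, 0, 0.052], [0.8, 0.01, 0.0006, 0, 0.065]]])

```text
time_s: 12.5
tcp_pos: [0.5541, -0.1743, 0.121]
ee_rot: [[0.995, 0.097, 0.0], [0.097, -0.995, -0.0], [0.0, 0.0, -1.0]]
wrist_force: [0.5, -0.6, -1.2]
gripper_width: 0.406
```

Request:
play_rows(targets=[[[0.8, 0, 0, 0, 0], [0.8, 0, 0, 0, 0]]])

```text
time_s: 12.67
tcp_pos: [0.5539, -0.1743, 0.121]
ee_rot: [[0.995, 0.096, -0.0], [0.096, -0.995, 0.0], [-0.0, -0.0, -1.0]]
wrist_force: [-0.2, 0.9, -2.0]
gripper_width: 0.415
```

Request:
play_rows(targets=[[[0.8, 0.002, 0.0002, 0, 0.013], [0.8, 0.004, 0.0004, 0, 0.027], [0.8, 0.006, 0.0007, 0, 0.04], [0.8, 0.0079, 0.001, 0, 0.053], [0.8, 0.0099, 0.0013, 0, 0.067]]])

```text
time_s: 13.08
tcp_pos: [0.5639, -0.173, 0.121]
ee_rot: [[0.986, 0.164, 0.0], [0.164, -0.986, -0.0], [0.0, 0.0, -1.0]]
wrist_force: [0.5, -0.5, -2.6]
gripper_width: 0.409
```

Request:
play_rows(targets=[[[0.8, 0, 0, 0, 0], [0.8, 0, 0, 0, 0]]])

```text
time_s: 13.25
tcp_pos: [0.5638, -0.173, 0.1209]
ee_rot: [[0.987, 0.163, -0.0], [0.163, -0.987, 0.0], [-0.0, -0.0, -1.0]]
wrist_force: [0.1, 0.1, -2.0]
gripper_width: 0.408
```

Request:
play_rows(targets=[[[0.8, 0.002, 0.0003, 0, 0.013], [0.8, 0.0039, 0.0007, 0, 0.027], [0.8, 0.0059, 0.0011, 0, 0.04], [0.8, 0.0078, 0.0015, 0, 0.053], [0.8, 0.0098, 0.002, 0, 0.067]]])

```text
time_s: 13.67
tcp_pos: [0.5737, -0.171, 0.121]
ee_rot: [[0.973, 0.23, -0.0], [0.23, -0.973, -0.0], [-0.0, 0.0, -1.0]]
wrist_force: [-0.4, 0.2, -1.7]
gripper_width: 0.41
```

Request:
play_rows(targets=[[[0.8, 0, 0, 0, 0], [0.8, 0, 0, 0, 0]]])

```text
time_s: 13.83
tcp_pos: [0.5736, -0.1709, 0.1209]
ee_rot: [[0.974, 0.228, -0.0], [0.228, -0.974, 0.0], [-0.0, -0.0, -1.0]]
wrist_force: [0.4, -0.5, -1.9]
gripper_width: 0.407
```

Run:
```python
from station import *
import cv2,numpy as np
s=sense();c=get_calibration("wrist");a=capture("wrist")
print(s["time_s"],s["tcp_pos"],s["wrist_force"],np.arctan2(s["ee_rot"][1,0],s["ee_rot"][0,0]));np.savez("m2",**c);cv2.imwrite("pics/m2.png",a)
cv2.imwrite("pics/m2b.png",cv2.resize(a[0:280,120:490],None,fx=2.14,fy=2.14,interpolation=cv2.INTER_CUBIC))
```

```text
13.8333 [ 0.57358657 -0.17092635  0.12094104] [ 0.41280607 -0.5249841  -1.90213641] 0.23034534741788218
```

View pics/m2b.png

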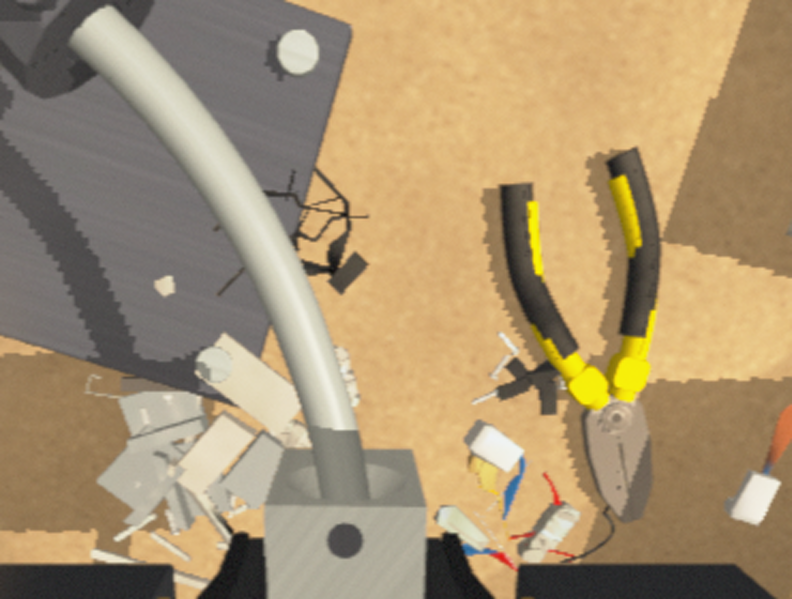

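The ring's near face cuts the rod at crop (93,26). Refitting with this view.

```bash
sed -i 's#("w3","pics/w3.png",76,284))#("w3","pics/w3.png",76,284),("m2","pics/m2.png",180,272))#; s#range(r0,2,-3)#range(r0,22 if n=="m2" else 2,-3)#' run.py
sed -i 's#for n,png#for n,png#' run.py; python3 run.py
python3 - <<'E'
from fit import *
P,th,h=curve(np.load("p.npy"));c=np.load("m2.npz")
for u in((68,42),(93,26),(118,10)):
    w=onplane(c,(120+u[0]/2.14-.25,u[1]/2.14-.25),.1205)[:2];i=np.argmin(np.hypot(*(P-w).T));print(w,np.degrees(th[i]),np.hypot(*(P[i]-w)))
E
python3 path.py .5736 -.1709 .230 12
```

```text
m1 67 [(203, 269.5, 291.5), (173, 264.5, 287.5), (143, 231.5, 280.5), (113, 189.5, 273.5), (83, 229.5, 257.5), (53, 205.5, 241.5), (23, 68.5, 221.5)]
w3 25 [(76, 272.5, 293.5), (46, 271.5, 291.5), (16, 268.5, 289.5)]
m2 30 [(180, 213.5, 285.5), (150, 178.5, 271.5), (120, 166.5, 258.5)]
[ 0.6551 -0.0649 -0.0995  0.0772] 95.27374010308904 0.4928403858215059 mm [ 0.37261874  1.53553947  0.76523155 -0.57258754  1.28587079]
tip [ 0.50196083 -0.17444231]
ring angle 67.97552836484984 [ 0.68194226 -0.08896912]
lead start [ 0.53572577 -0.17519537]
0 [ 0.502  -0.1744] -0.022
5 [ 0.549  -0.1749] 0.065
10 [ 0.5621 -0.1735] 0.152
15 [ 0.5749 -0.1709] 0.24
20 [ 0.5875 -0.1673] 0.327
25 [ 0.5997 -0.1625] 0.415
30 [ 0.6115 -0.1567] 0.502
35 [ 0.6227 -0.1499] 0.512
40 [ 0.6338 -0.143 ] 0.599
45 [ 0.6443 -0.1352] 0.687
50 [ 0.6538 -0.1266] 0.772
55 [ 0.6628 -0.1171] 0.86
60 [ 0.6709 -0.1068] 0.947
65 [ 0.6781 -0.0958] 1.035
70 [ 0.6843 -0.0843] 1.122
75 [ 0.6895 -0.0722] 1.209
[ 0.67332715 -0.08826251] 66.57397107897664 0.00791520892313839
[ 0.6774183  -0.09288286] 65.77308120133482 0.0020824132073811
[... 3955 characters left out ...]
 0, np.float64(0.013)], [0.8, np.float64(0.0027), np.float64(0.003), 0, np.float64(0.027)], [0.8, np.float64(0.004), np.float64(0.0045), 0, np.float64(0.04)], [0.8, np.float64(0.0053), np.float64(0.006), 0, np.float64(0.053)], [0.8, np.float64(0.0066), np.float64(0.0075), 0, np.float64(0.067)]]
  -> [ 0.6654 -0.1138  0.8872]
[[0.8, np.float64(0.0013), np.float64(0.0016), 0, np.float64(0.013)], [0.8, np.float64(0.0025), np.float64(0.0031), 0, np.float64(0.027)], [0.8, np.float64(0.0037), np.float64(0.0047), 0, np.float64(0.04)], [0.8, np.float64(0.0049), np.float64(0.0063), 0, np.float64(0.053)], [0.8, np.float64(0.006), np.float64(0.008), 0, np.float64(0.067)]]
  -> [ 0.6714 -0.1059  0.9539]
```

Run:
```python
import cv2,numpy as np
im=cv2.imread("pics/m2.png");hsv=cv2.cvtColor(im,cv2.COLOR_BGR2HSV)
for v in(180,160,140,120,100,80,60,40,25):
    r=hsv[v]; m=(r[:,1]<45)&(r[:,2]>110)
    d=np.diff(np.r_[0,m.astype(int),0]);a=np.where(d==1)[0];b=np.where(d==-1)[0]
    print(v,[(int(i),int(j)) for i,j in zip(a,b) if j-i>8 and j>150 and i<300])
print(hsv[60,205:250:2].tolist())
```

```text
180 [(258, 286)]
160 [(137, 164), (183, 220), (232, 242), (251, 275)]
140 [(71, 154), (174, 268)]
120 [(167, 259)]
100 [(154, 220), (221, 259)]
80 [(137, 206), (207, 256)]
60 [(118, 190), (192, 270)]
40 [(159, 172), (174, 276)]
25 [(158, 244), (249, 281)]
[[26, 27, 215], [29, 24, 217], [25, 19, 223], [27, 23, 222], [29, 23, 220], [26, 30, 216], [26, 27, 214], [25, 29, 210], [27, 27, 197], [23, 26, 159], [6, 10, 123], [170, 13, 121], [0, 11, 120], [10, 6, 119], [8, 9, 117], [8, 9, 117], [8, 9, 118], [0, 13, 120], [174, 11, 121], [12, 10, 124], [174, 11, 121], [0, 6, 118], [15, 9, 115]]
```

```bash
sed -i 's/>105/>138/; s/e-11/e-12/' fit.py; sed -i 's/<34)/<46)/; s/range(r0,22 if n=="m2" else 2,-3)/range(r0,{"m2":20}.get(n,4),-3)/; s/E\[::10\]/E[::6]/' run.py; python3 run.py|head -8;python3 - <<'E'
from fit import *
P,th,h=curve(np.load("p.npy"));c=np.load("m2.npz")
for u in((68,42),(93,26),(118,10)):
    w=onplane(c,(120+u[0]/2.14-.25,u[1]/2.14-.25),.1205)[:2];i=np.argmin(np.hypot(*(P-w).T));print(w,np.degrees(th[i]),np.hypot(*(P[i]-w)))
E
```

```text
m1 67 [(203, 272.5, 291.5), (185, 269.5, 289.5), (167, 266.5, 286.5), (149, 261.5, 282.5), (131, 255.5, 277.5), (113, 248.5, 273.5), (95, 239.5, 264.5), (77, 229.5, 254.5), (59, 218.5, 245.5), (41, 206.5, 233.5), (23, 194.5, 221.5), (5, 179.5, 208.5)]
w3 24 [(76, 276.5, 293.5), (58, 275.5, 292.5), (40, 273.5, 291.5), (22, 272.5, 290.5)]
m2 54 [(180, 217.5, 285.5), (162, 252.5, 279.5), (144, 245.5, 269.5), (126, 237.5, 261.5), (108, 227.5, 253.5), (90, 216.5, 242.5), (72, 203.5, 231.5), (54, 188.5, 219.5), (36, 172.5, 204.5)]
[ 0.6526 -0.0648 -0.0718  0.0519] 300.01077888757436 0.9428193860820827 mm [0.22588811 0.90313233 0.81084999 0.8117291  0.86493226]
tip [ 0.50185812 -0.17542188]
ring angle 67.97552836484984 [ 0.68006758 -0.08803554]
lead start [ 0.53562479 -0.17609289]
0 [ 0.5019 -0.1754] -0.02
[ 0.67332715 -0.08826251] 66.67408231368188 0.0059171565897356325
[ 0.6774183  -0.09288286] 65.87319243604004 0.0001430377381726873
[ 0.68146462 -0.09745258] 65.07230255839822 0.005600201625190044
```

```bash
python3 - <<'E'
s=open("run.py").read()
s=s.replace("pts=[]\n","pts=[];L=[]\n").replace("(e,v),Z)[:2])","(e,v),Z)[:2]);L.append(0)").replace("(l,v),Z)[:2])","(l,v),Z)[:2]);L.append(1)")
s=s.replace("pts=np.array(pts)","pts=np.array(pts);L=np.array(L)").replace("(d-.006)/.0005","(d-.006+p[4]*L)/.0005").replace(",p[3]/.06]",",p[3]/.06,p[4]/.001]").replace("-.088,k]","-.088,k,0]").replace(".05,.05]",".05,.05,.001]")
s=s.replace("[:-5]","[:-6]").replace("[-5:]","[-6:]").replace('P,th,h=curve(p);print','print("by view/side",[(round(float(best.fun[:len(L)][L==k].mean()*.5),2)) for k in(0,1)]);P,th,h=curve(p);print')
open("run.py","w").write(s)
E
python3 run.py|tail -22;python3 - <<'E'
from fit import *
P,th,h=curve(np.load("p.npy"));c=np.load("m2.npz")
for u in((68,42),(93,26),(118,10)):
    w=onplane(c,(120+u[0]/2.14-.25,u[1]/2.14-.25),.1205)[:2];i=np.argmin(np.hypot(*(P-w).T));print(w,np.degrees(th[i]),np.hypot(*(P[i]-w)))
E
sed -i 's/round(v,4)/round(float(v),4)/; s/round(r\[2\],3)/round(float(r[2]),3)/' path.py
python3 path.py .5736 -.1709 .230 11
```

```text
m2 54 [(180, 217.5, 285.5), (162, 252.5, 279.5), (144, 245.5, 269.5), (126, 237.5, 261.5), (108, 227.5, 253.5), (90, 216.5, 242.5), (72, 203.5, 231.5), (54, 188.5, 219.5), (36, 172.5, 204.5)]
[ 0.6521 -0.0638 -0.0656  0.0444  0.0019] 59.00485112566865 0.26974293367177976 mm [0.24831484 0.7841097  1.05101541 1.11751572 0.73982371 1.87054601]
by view/side [0.09, -0.0]
tip [ 0.50187382 -0.17447663]
ring angle 67.67519466073415 [ 0.67938945 -0.08761361]
lead start [ 0.53563952 -0.17519461]
0 [ 0.5019 -0.1745] -0.021
5 [ 0.549  -0.1749] 0.066
10 [ 0.562  -0.1735] 0.153
15 [ 0.5748 -0.1709] 0.241
20 [ 0.5874 -0.1672] 0.328
25 [ 0.5996 -0.1625] 0.416
30 [ 0.6114 -0.1567] 0.503
35 [ 0.6225 -0.1499] 0.546
40 [ 0.6334 -0.1426] 0.633
45 [ 0.6436 -0.1344] 0.721
50 [ 0.6529 -0.1255] 0.806
55 [ 0.6616 -0.1156] 0.894
60 [ 0.6693 -0.1051] 0.981
65 [ 0.6761 -0.0939] 1.068
70 [ 0.6819 -0.0821] 1.156
75 [ 0.6867 -0.0699] 1.243
[ 0.67332715 -0.08826251] 66.37374860956619 0.0051231717822464275
[ 0.6774183  -0.09288286] 65.57285873192437 0.0006547812746807328
[ 0.68146462 -0.09745258] 64.77196885428253 0.
[... 1554 characters left out ...]
, 0.0037, 0, 0.04], [0.8, 0.0062, 0.005, 0, 0.053], [0.8, 0.0077, 0.0063, 0, 0.067]]
  -> [ 0.6436 -0.1342  0.721 ]
[[0.8, 0.0015, 0.0013, 0, 0.013], [0.8, 0.003, 0.0027, 0, 0.027], [0.8, 0.0044, 0.004, 0, 0.04], [0.8, 0.0059, 0.0054, 0, 0.053], [0.8, 0.0073, 0.0068, 0, 0.067]]
  -> [ 0.6509 -0.1274  0.7877]
[[0.8, 0.0014, 0.0014, 0, 0.013], [0.8, 0.0028, 0.0029, 0, 0.027], [0.8, 0.0041, 0.0043, 0, 0.04], [0.8, 0.0055, 0.0058, 0, 0.053], [0.8, 0.0068, 0.0073, 0, 0.067]]
  -> [ 0.6577 -0.1201  0.8544]
[[0.8, 0.0013, 0.0015, 0, 0.013], [0.8, 0.0026, 0.003, 0, 0.027], [0.8, 0.0038, 0.0046, 0, 0.04], [0.8, 0.0051, 0.0062, 0, 0.053], [0.8, 0.0063, 0.0077, 0, 0.067]]
  -> [ 0.664  -0.1123  0.921 ]
```

The new fit has 0.27 mm residual, with the ring's face at 65.5° and so the seat at about 58.6°. Continuing along the arc.

Request:
play_rows(targets=[[[0.8, 0.0019, 0.0004, 0, 0.014], [0.8, 0.0038, 0.0009, 0, 0.028], [0.8, 0.0057, 0.0014, 0, 0.041], [0.8, 0.0077, 0.002, 0, 0.055], [0.8, 0.0096, 0.0025, 0, 0.069]]])

```text
time_s: 14.3
tcp_pos: [0.5834, -0.1684, 0.121]
ee_rot: [[0.955, 0.296, 0.0], [0.296, -0.955, -0.0], [0.0, 0.0, -1.0]]
wrist_force: [0.1, 0.5, -2.3]
gripper_width: 0.409
```

Request:
play_rows(targets=[[[0.8, 0, 0, 0, 0], [0.8, 0, 0, 0, 0]]])

```text
time_s: 14.47
tcp_pos: [0.5832, -0.1684, 0.121]
ee_rot: [[0.956, 0.295, -0.0], [0.295, -0.956, 0.0], [-0.0, -0.0, -1.0]]
wrist_force: [-0.3, -0.6, -1.8]
gripper_width: 0.414
```

Request:
play_rows(targets=[[[0.8, 0.0019, 0.0006, 0, 0.013], [0.8, 0.0038, 0.0012, 0, 0.027], [0.8, 0.0057, 0.0019, 0, 0.04], [0.8, 0.0076, 0.0026, 0, 0.053], [0.8, 0.0094, 0.0033, 0, 0.067]]])

```text
time_s: 14.88
tcp_pos: [0.5928, -0.1651, 0.121]
ee_rot: [[0.933, 0.359, 0.0], [0.359, -0.933, -0.0], [0.0, 0.0, -1.0]]
wrist_force: [0.2, 0.6, -2.3]
gripper_width: 0.412
```

Request:
play_rows(targets=[[[0.8, 0, 0, 0, 0], [0.8, 0, 0, 0, 0]]])

```text
time_s: 15.05
tcp_pos: [0.5926, -0.1651, 0.121]
ee_rot: [[0.934, 0.358, -0.0], [0.358, -0.934, 0.0], [-0.0, -0.0, -1.0]]
wrist_force: [-0.8, -0.1, -1.7]
gripper_width: 0.409
```

Request:
play_rows(targets=[[[0.8, 0.0019, 0.0007, 0, 0.013], [0.8, 0.0037, 0.0015, 0, 0.027], [0.8, 0.0056, 0.0023, 0, 0.04], [0.8, 0.0074, 0.0031, 0, 0.053], [0.8, 0.0092, 0.0039, 0, 0.067]]])

```text
time_s: 15.47
tcp_pos: [0.6019, -0.1612, 0.121]
ee_rot: [[0.907, 0.421, 0.0], [0.421, -0.907, -0.0], [0.0, 0.0, -1.0]]
wrist_force: [-0.0, -0.6, -1.2]
gripper_width: 0.407
```

Request:
play_rows(targets=[[[0.8, 0, 0, 0, 0], [0.8, 0, 0, 0, 0]]])

```text
time_s: 15.63
tcp_pos: [0.6018, -0.1612, 0.1209]
ee_rot: [[0.908, 0.42, -0.0], [0.42, -0.908, 0.0], [-0.0, -0.0, -1.0]]
wrist_force: [-0.6, -0.6, -2.0]
gripper_width: 0.413
```

Request:
play_rows(targets=[[[0.8, 0.0018, 0.0008, 0, 0.013], [0.8, 0.0036, 0.0017, 0, 0.027], [0.8, 0.0054, 0.0026, 0, 0.04], [0.8, 0.0072, 0.0035, 0, 0.053], [0.8, 0.0089, 0.0045, 0, 0.067]]])

```text
time_s: 16.05
tcp_pos: [0.6108, -0.1568, 0.121]
ee_rot: [[0.877, 0.481, -0.0], [0.481, -0.877, -0.0], [-0.0, 0.0, -1.0]]
wrist_force: [0.2, -1.5, -2.3]
gripper_width: 0.407
```

Request:
play_rows(targets=[[[0.8, 0, 0, 0, 0], [0.8, 0, 0, 0, 0]]])

```text
time_s: 16.22
tcp_pos: [0.6109, -0.1567, 0.121]
ee_rot: [[0.877, 0.48, 0.0], [0.48, -0.877, -0.0], [0.0, 0.0, -1.0]]
wrist_force: [0.5, -0.2, -1.9]
gripper_width: 0.411
```

Now through the kink at the bend.

Request:
play_rows(targets=[[[0.8, 0.0017, 0.001, 0, 0.012], [0.8, 0.0034, 0.0019, 0, 0.022], [0.8, 0.0052, 0.0029, 0, 0.034], [0.8, 0.0069, 0.0039, 0, 0.043], [0.8, 0.0086, 0.0049, 0, 0.052]]])

```text
time_s: 16.63
tcp_pos: [0.6193, -0.1518, 0.121]
ee_rot: [[0.851, 0.525, -0.0], [0.525, -0.851, 0.0], [-0.0, -0.0, -1.0]]
wrist_force: [-0.7, -0.8, -3.1]
gripper_width: 0.411
```

Request:
play_rows(targets=[[[0.8, 0, 0, 0, 0], [0.8, 0, 0, 0, 0]]])

```text
time_s: 16.8
tcp_pos: [0.6196, -0.1517, 0.121]
ee_rot: [[0.851, 0.525, 0.001], [0.525, -0.851, 0.0], [0.001, 0.0, -1.0]]
wrist_force: [1.5, 0.0, -2.5]
gripper_width: 0.41
```

Request:
play_rows(targets=[[[0.8, 0.0017, 0.0011, 0, 0.008], [0.8, 0.0034, 0.0021, 0, 0.017], [0.8, 0.0051, 0.0032, 0, 0.03], [0.8, 0.0067, 0.0043, 0, 0.039], [0.8, 0.0084, 0.0054, 0, 0.047]]])

```text
time_s: 17.22
tcp_pos: [0.6277, -0.1465, 0.121]
ee_rot: [[0.825, 0.565, -0.0], [0.565, -0.825, -0.0], [-0.0, -0.0, -1.0]]
wrist_force: [-0.5, -1.7, -2.5]
gripper_width: 0.41
```

Request:
play_rows(targets=[[[0.8, 0, 0, 0, 0], [0.8, 0, 0, 0, 0]]])

```text
time_s: 17.38
tcp_pos: [0.628, -0.1463, 0.121]
ee_rot: [[0.826, 0.564, 0.001], [0.564, -0.826, 0.0], [0.001, 0.0, -1.0]]
wrist_force: [1.2, -0.5, -2.9]
gripper_width: 0.411
```

Request:
play_rows(targets=[[[0.8, 0.0016, 0.0011, -0.0003, 0.008], [0.8, 0.0033, 0.0023, -0.0006, 0.017], [0.8, 0.0049, 0.0034, -0.0006, 0.03], [0.8, 0.0065, 0.0046, -0.0006, 0.043], [0.8, 0.0081, 0.0058, -0.0006, 0.057]]])

```text
time_s: 17.8
tcp_pos: [0.636, -0.1405, 0.1205]
ee_rot: [[0.791, 0.611, 0.0], [0.611, -0.791, 0.0], [0.0, 0.0, -1.0]]
wrist_force: [0.1, -0.4, -2.3]
gripper_width: 0.412
```

Request:
play_rows(targets=[[[0.8, 0, 0, 0, 0], [0.8, 0, 0, 0, 0]]])

```text
time_s: 17.97
tcp_pos: [0.6359, -0.1405, 0.1205]
ee_rot: [[0.792, 0.61, 0.0], [0.61, -0.792, 0.0], [0.0, 0.0, -1.0]]
wrist_force: [-0.3, -0.3, -1.4]
gripper_width: 0.411
```

Request:
play_rows(targets=[[[0.8, 0.0016, 0.0012, 0, 0.013], [0.8, 0.0031, 0.0025, 0, 0.027], [0.8, 0.0047, 0.0037, 0, 0.04], [0.8, 0.0062, 0.005, 0, 0.053], [0.8, 0.0077, 0.0063, 0, 0.067]]])

```text
time_s: 18.38
tcp_pos: [0.6436, -0.1342, 0.1205]
ee_rot: [[0.749, 0.663, 0.0], [0.663, -0.749, -0.0], [0.0, 0.0, -1.0]]
wrist_force: [-0.5, 0.2, -1.6]
gripper_width: 0.41
```

Request:
play_rows(targets=[[[0.8, 0, 0, 0, 0], [0.8, 0, 0, 0, 0]]])

```text
time_s: 18.55
tcp_pos: [0.6436, -0.1342, 0.1204]
ee_rot: [[0.75, 0.662, 0.0], [0.662, -0.75, 0.0], [0.0, 0.0, -1.0]]
wrist_force: [0.4, -0.7, -1.8]
gripper_width: 0.409
```

Request:
play_rows(targets=[[[0.8, 0.0015, 0.0013, 0, 0.013], [0.8, 0.003, 0.0027, 0, 0.027], [0.8, 0.0044, 0.004, 0, 0.04], [0.8, 0.0059, 0.0054, 0, 0.053], [0.8, 0.0073, 0.0068, 0, 0.067]]])

```text
time_s: 18.97
tcp_pos: [0.6509, -0.1275, 0.1205]
ee_rot: [[0.703, 0.711, 0.0], [0.711, -0.703, -0.0], [0.0, 0.0, -1.0]]
wrist_force: [-0.1, -0.9, -1.5]
gripper_width: 0.411
```

Request:
play_rows(targets=[[[0.8, 0, 0, 0, 0], [0.8, 0, 0, 0, 0]]])

```text
time_s: 19.13
tcp_pos: [0.6509, -0.1274, 0.1204]
ee_rot: [[0.704, 0.711, 0.0], [0.711, -0.704, 0.0], [0.0, 0.0, -1.0]]
wrist_force: [-0.1, -0.3, -1.2]
gripper_width: 0.409
```

Request:
play_rows(targets=[[[0.8, 0.0014, 0.0014, 0, 0.013], [0.8, 0.0028, 0.0029, 0, 0.027], [0.8, 0.0041, 0.0043, 0, 0.04], [0.8, 0.0055, 0.0058, 0, 0.053], [0.8, 0.0068, 0.0073, 0, 0.067]]])

```text
time_s: 19.55
tcp_pos: [0.6577, -0.1202, 0.1204]
ee_rot: [[0.654, 0.757, 0.0], [0.757, -0.654, -0.0], [-0.0, 0.0, -1.0]]
wrist_force: [-0.1, -1.3, -1.3]
gripper_width: 0.406
```

Request:
play_rows(targets=[[[0.8, 0, 0, 0, 0], [0.8, 0, 0, 0, 0]]])

```text
time_s: 19.72
tcp_pos: [0.6578, -0.12, 0.1205]
ee_rot: [[0.654, 0.756, 0.001], [0.756, -0.654, 0.0], [0.001, 0.0, -1.0]]
wrist_force: [0.6, 1.1, -2.9]
gripper_width: 0.412
```

Run:
```python
from station import *
import cv2,numpy as np
s=sense();c=get_calibration("wrist");a=capture("wrist")
print(s["time_s"],s["tcp_pos"],s["wrist_force"],np.arctan2(s["ee_rot"][1,0],s["ee_rot"][0,0]));np.savez("m3",**c);cv2.imwrite("pics/m3.png",a)
cv2.imwrite("pics/m3b.png",cv2.resize(a[80:280,180:380],None,fx=3,fy=3,interpolation=cv2.INTER_CUBIC))
```

```text
19.7167 [ 0.65784955 -0.1200198   0.12045374] [ 0.56722393  1.11271271 -2.89364142] 0.8574999188602793
```

View pics/m3b.png

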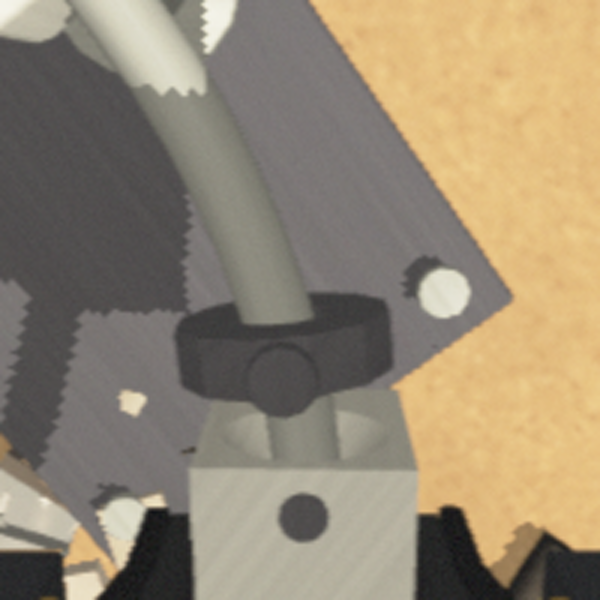

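The ring with its thumbscrew head at crop (282,380) is just ahead of the slider, whose front hole is at crop (303,517). Computing the remaining travel.

```bash
python3 - <<'E'
from fit import *
P,th,h=curve(np.load("p.npy"));c=np.load("m3.npz")
px=lambda u,v:(180+u/3-.33,80+v/3-.33)
T=np.array([.65785,-.12002])
def ang(w):
    i=np.argmin(np.hypot(*(P-w[:2]).T));return th[i]*150
a=ang(onplane(c,px(282,380),.146));hc=onplane(c,px(303,517),.138);print("screw mm",a,"tcp mm",ang(T),"hole mm",ang(hc),"hole-TCP along",(hc[:2]-T)@[np.cos(.8575),np.sin(.8575)])
print("remaining via screw/hole",a-23-(ang(hc)-10),"via ring face fit",np.radians(65.5)*150-18-ang(T))
E
python3 path.py .6578 -.1200 .8575 2
```

```text
screw mm 176.64906411453177 tcp mm 138.12174597679262 hole mm 151.75045715476838 hole-TCP along 0.01347995885694747
remaining via screw/hole 11.898606959763384 via ring face fit 15.356853031650246
lateral err mm [ 0.07 -0.07] heading err -0.002338045803549238 theta 52.758620689655174
[[0.8, 0.0013, 0.0015, 0, 0.011], [0.8, 0.0025, 0.0031, 0, 0.024], [0.8, 0.0038, 0.0046, 0, 0.038], [0.8, 0.005, 0.0062, 0, 0.051], [0.8, 0.0063, 0.0078, 0, 0.064]]
  -> [ 0.6641 -0.1122  0.9218]
[[0.8, 0.0012, 0.0016, 0, 0.013], [0.8, 0.0024, 0.0032, 0, 0.027], [0.8, 0.0035, 0.0048, 0, 0.04], [0.8, 0.0047, 0.0065, 0, 0.053], [0.8, 0.0058, 0.0082, 0, 0.067]]
  -> [ 0.6698 -0.1041  0.9885]
```

Request:
play_rows(targets=[[[0.8, 0.0013, 0.0015, 0, 0.013], [0.8, 0.0025, 0.0031, 0, 0.027], [0.8, 0.0038, 0.0046, 0, 0.041], [0.8, 0.0047, 0.0058, 0, 0.053]]])

```text
time_s: 20.1
tcp_pos: [0.6624, -0.1145, 0.1205]
ee_rot: [[0.613, 0.79, 0.0], [0.79, -0.613, -0.0], [-0.0, 0.0, -1.0]]
wrist_force: [0.4, -1.7, -2.0]
gripper_width: 0.408
```

Request:
play_rows(targets=[[[0.8, 0, 0, 0, 0], [0.8, 0, 0, 0, 0]]])

```text
time_s: 20.27
tcp_pos: [0.6626, -0.1143, 0.1204]
ee_rot: [[0.613, 0.79, 0.001], [0.79, -0.613, 0.0], [0.001, 0.0, -1.0]]
wrist_force: [1.3, -0.7, -2.1]
gripper_width: 0.412
```

Request:
play_rows(targets=[[[0.8, 0.0003, 0.0004, 0, 0.003], [0.8, 0.0006, 0.0008, 0, 0.006], [0.8, 0.0009, 0.0012, 0, 0.01], [0.8, 0.0009, 0.0012, 0, 0.01]]])

```text
time_s: 20.6
tcp_pos: [0.6632, -0.1135, 0.1205]
ee_rot: [[0.606, 0.796, 0.0], [0.796, -0.606, -0.0], [-0.0, 0.0, -1.0]]
wrist_force: [0.9, -3.2, -2.6]
gripper_width: 0.412
```

Request:
play_rows(targets=[[[0.8, 0, 0, 0, 0], [0.8, 0, 0, 0, 0]]])

```text
time_s: 20.77
tcp_pos: [0.6631, -0.1135, 0.1205]
ee_rot: [[0.606, 0.796, 0.0], [0.796, -0.606, -0.0], [-0.0, 0.0, -1.0]]
wrist_force: [0.4, -3.5, -2.4]
gripper_width: 0.405
```

Request:
play_rows(targets=[[[0.8, 0.0003, -0.0003, 0, 0], [0.8, 0.0005, -0.0004, 0, 0], [0.8, 0.0005, -0.0004, 0, 0]]])

```text
time_s: 21.02
tcp_pos: [0.6634, -0.1133, 0.1204]
ee_rot: [[0.606, 0.796, -0.0], [0.796, -0.606, 0.001], [0.0, -0.001, -1.0]]
wrist_force: [-0.3, -1.1, -1.4]
gripper_width: 0.415
```

Request:
play_rows(targets=[[[0.8, 0, 0, 0, 0], [0.8, 0, 0, 0, 0]]])

```text
time_s: 21.18
tcp_pos: [0.6635, -0.1133, 0.1204]
ee_rot: [[0.606, 0.796, -0.0], [0.796, -0.606, 0.0], [0.0, -0.001, -1.0]]
wrist_force: [0.0, -0.3, -2.1]
gripper_width: 0.408
```

Run:
```python
from station import *
import cv2,numpy as np
s=sense();c=get_calibration("wrist");a=capture("wrist")
print(s["time_s"],s["tcp_pos"],s["wrist_force"],s["moment"],np.arctan2(s["ee_rot"][1,0],s["ee_rot"][0,0]));np.savez("m4",**c);cv2.imwrite("pics/m4.png",a)
cv2.imwrite("pics/m4b.png",cv2.resize(a[160:270,220:340],None,fx=5,fy=5,interpolation=cv2.INTER_CUBIC))
```

```text
21.1833 [ 0.66348598 -0.11326066  0.12036285] [ 0.04829795 -0.34046191 -2.08243986] [-0.13988987 -0.05187117  0.00393426] 0.9203782081306562
```

View pics/m4b.png

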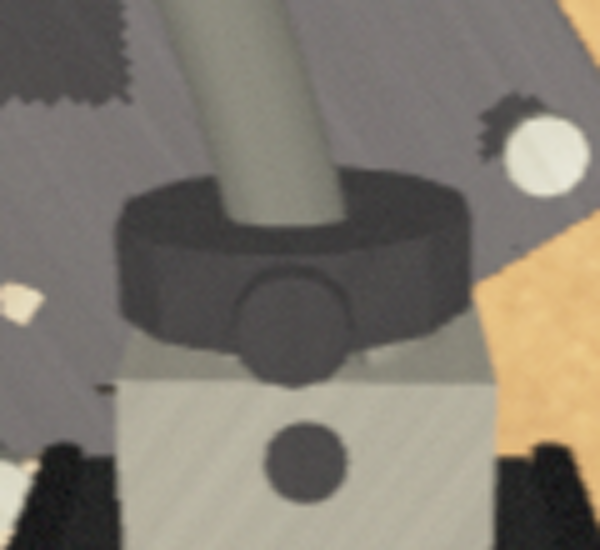

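Contact force is gone. The screw head is at crop (292,330) and the hole at (305,462).

```bash
python3 - <<'E'
from fit import *
P,th,h=curve(np.load("p.npy"));c=np.load("m4.npz")
px=lambda u,v:(220+u/5-.4,160+v/5-.4)
def ang(w):
    i=np.argmin(np.hypot(*(P-w[:2]).T));return th[i]*150
for zs in(.145,.1465):
  for zt in(.137,.139):
    a=ang(onplane(c,px(292,330),zs));b=ang(onplane(c,px(305,462),zt));e=ang(onplane(c,px(305,382),zt));print(zs,zt,"remaining",a-23-(b-10),"edge based",a-5-e)
E
python3 path.py .6635 -.1133 .920 1
```

```text
0.145 0.137 remaining 2.9875265741638657 edge based 2.8627179872937063
0.145 0.139 remaining 2.201254775434478 edge based 2.0764461885643186
0.1465 0.137 remaining 3.511707773316772 edge based 3.3868991864466125
0.1465 0.139 remaining 2.725435974587384 edge based 2.600627387717225
lateral err mm [0.01 0.13] heading err -0.005430843232885785 theta 56.162402669632925
[[0.8, 0.0011, 0.0018, 0, 0.008], [0.8, 0.0023, 0.0034, 0, 0.021], [0.8, 0.0035, 0.005, 0, 0.035], [0.8, 0.0046, 0.0067, 0, 0.048], [0.8, 0.0057, 0.0083, 0, 0.061]]
  -> [ 0.6692 -0.105   0.9812]
```

About 2.2–3.5 mm remain. Feeling forward in roughly 1 mm steps.

Request:
play_rows(targets=[[[0.8, 0.0003, 0.0004, 0, 0.003], [0.8, 0.0006, 0.0008, 0, 0.005], [0.8, 0.0006, 0.0008, 0, 0.005]]])

```text
time_s: 21.48
tcp_pos: [0.6642, -0.1126, 0.1204]
ee_rot: [[0.601, 0.799, -0.0], [0.799, -0.601, 0.0], [0.0, -0.0, -1.0]]
wrist_force: [-0.5, 0.9, -2.3]
gripper_width: 0.407
```

Request:
play_rows(targets=[[[0.8, 0, 0, 0, 0], [0.8, 0, 0, 0, 0]]])

```text
time_s: 21.65
tcp_pos: [0.6642, -0.1128, 0.1204]
ee_rot: [[0.602, 0.799, -0.0], [0.799, -0.602, 0.0], [-0.0, -0.0, -1.0]]
wrist_force: [0.3, -0.2, -2.3]
gripper_width: 0.412
```

Request:
play_rows(targets=[[[0.8, 0.0003, 0.0004, 0, 0.003], [0.8, 0.0006, 0.0008, 0, 0.007], [0.8, 0.0006, 0.0008, 0, 0.007]]])

```text
time_s: 21.9
tcp_pos: [0.6649, -0.112, 0.1204]
ee_rot: [[0.596, 0.803, 0.0], [0.803, -0.596, 0.0], [0.0, 0.0, -1.0]]
wrist_force: [-0.4, -0.3, -3.3]
gripper_width: 0.411
```

Request:
play_rows(targets=[[[0.8, 0, 0, 0, 0], [0.8, 0, 0, 0, 0]]])

```text
time_s: 22.07
tcp_pos: [0.6648, -0.1121, 0.1204]
ee_rot: [[0.596, 0.803, -0.0], [0.803, -0.596, 0.0], [-0.0, -0.0, -1.0]]
wrist_force: [-0.7, 0.6, -1.7]
gripper_width: 0.41
```

Request:
play_rows(targets=[[[0.8, 0.0002, 0.0003, 0, 0.003], [0.8, 0.0004, 0.0006, 0, 0.005], [0.8, 0.0004, 0.0006, 0, 0.005]]])

```text
time_s: 22.32
tcp_pos: [0.6651, -0.1118, 0.1205]
ee_rot: [[0.592, 0.806, -0.0], [0.806, -0.592, -0.0], [-0.001, -0.0, -1.0]]
wrist_force: [-0.6, -1.6, -1.7]
gripper_width: 0.412
```

Request:
play_rows(targets=[[[0.8, 0, 0, 0, 0], [0.8, 0, 0, 0, 0]]])

```text
time_s: 22.48
tcp_pos: [0.6651, -0.1117, 0.1205]
ee_rot: [[0.592, 0.806, -0.0], [0.806, -0.592, -0.0], [-0.0, -0.0, -1.0]]
wrist_force: [-0.5, -2.4, -1.5]
gripper_width: 0.409
```

Request:
play_rows(targets=[[[0.8, 0.0002, 0.0002, 0, 0.001], [0.8, 0.0003, 0.0004, 0, 0.002], [0.8, 0.0003, 0.0004, 0, 0.002]]])

```text
time_s: 22.73
tcp_pos: [0.6652, -0.1117, 0.1205]
ee_rot: [[0.59, 0.807, -0.001], [0.807, -0.59, -0.001], [-0.001, -0.0, -1.0]]
wrist_force: [-0.9, -3.8, -1.0]
gripper_width: 0.408
```

Request:
play_rows(targets=[[[0.8, 0, 0, 0, 0], [0.8, 0, 0, 0, 0]]])

```text
time_s: 22.9
tcp_pos: [0.6652, -0.1117, 0.1205]
ee_rot: [[0.591, 0.807, -0.001], [0.807, -0.591, -0.001], [-0.001, -0.0, -1.0]]
wrist_force: [-0.9, -4.5, -0.7]
gripper_width: 0.41
```

Request:
play_rows(targets=[[[0.8, 0.0003, -0.0002, 0, 0], [0.8, 0.0004, -0.0003, 0, 0], [0.8, 0.0004, -0.0003, 0, 0]]])

```text
time_s: 23.15
tcp_pos: [0.6652, -0.1117, 0.1204]
ee_rot: [[0.59, 0.807, -0.002], [0.807, -0.59, -0.0], [-0.001, -0.001, -1.0]]
wrist_force: [-3.5, -4.1, -1.0]
gripper_width: 0.408
```

Request:
play_rows(targets=[[[0.8, 0, 0, 0, 0], [0.8, 0, 0, 0, 0]]])

```text
time_s: 23.32
tcp_pos: [0.6652, -0.1117, 0.1204]
ee_rot: [[0.59, 0.807, -0.002], [0.807, -0.59, -0.0], [-0.001, -0.001, -1.0]]
wrist_force: [-4.0, -3.6, 0.0]
gripper_width: 0.41
```

Axial force of about 5 N without motion while the radial part changed sign: that is the ring. I'll relax the push, then compare the geometry by numbers.

Request:
play_rows(targets=[[[0.8, -0.0003, -0.0002, 0, 0], [0.8, -0.0005, -0.0003, 0, 0], [0.8, -0.0005, -0.0003, 0, 0]]])

```text
time_s: 23.57
tcp_pos: [0.6652, -0.1117, 0.1204]
ee_rot: [[0.59, 0.807, -0.0], [0.807, -0.59, 0.0], [-0.0, -0.0, -1.0]]
wrist_force: [-2.6, -3.7, -0.3]
gripper_width: 0.404
```

Request:
play_rows(targets=[[[0.8, 0, 0, 0, 0], [0.8, 0, 0, 0, 0]]])

```text
time_s: 23.73
tcp_pos: [0.6652, -0.1117, 0.1204]
ee_rot: [[0.59, 0.807, -0.0], [0.807, -0.59, -0.0], [-0.0, -0.0, -1.0]]
wrist_force: [-3.8, -2.9, 0.2]
gripper_width: 0.41
```

Run:
```python
from station import *
import cv2,numpy as np
s=sense();c=get_calibration("wrist");a=capture("wrist");print(s["time_s"],s["tcp_pos"],s["wrist_force"],np.arctan2(s["ee_rot"][1,0],s["ee_rot"][0,0]))
np.savez("m5",**c);cv2.imwrite("pics/m5.png",a)
cv2.imwrite("pics/m5b.png",cv2.resize(a[160:270,220:340],None,fx=5,fy=5,interpolation=cv2.INTER_CUBIC))
```

```text
23.7333 [ 0.66523349 -0.11166716  0.12042485] [-3.78450837 -2.85335739  0.19873884] 0.9392797043300621
```

View pics/m5b.png

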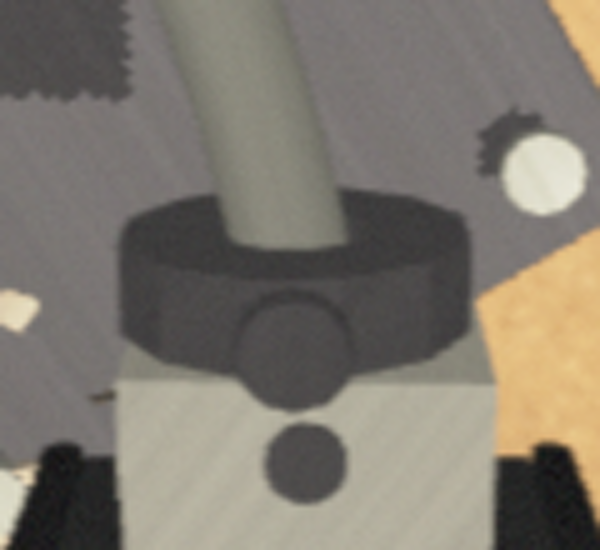

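The slider's front edge (row 382) is now level with the ring's near face, about 0.4 mm apart. Relaxing a little more, then opening gradually.

Request:
play_rows(targets=[[[0.8, -0.0003, -0.0002, 0, 0], [0.8, -0.0005, -0.0003, 0, 0], [0.8, -0.0005, -0.0003, 0, 0], [0.8, -0.0005, -0.0003, 0, 0]]])

```text
time_s: 24.12
tcp_pos: [0.6652, -0.1117, 0.1204]
ee_rot: [[0.59, 0.807, 0.001], [0.807, -0.59, 0.0], [0.001, 0.0, -1.0]]
wrist_force: [-2.0, -2.1, -1.8]
gripper_width: 0.41
```

Request:
play_rows(targets=[[[0.57, 0, 0, 0, 0], [0.54, 0, 0, 0, 0], [0.5, 0, 0, 0, 0], [0.45, 0, 0, 0, 0], [0.42, 0, 0, 0, 0]]])

```text
time_s: 24.53
tcp_pos: [0.6655, -0.1116, 0.1208]
ee_rot: [[0.59, 0.807, 0.002], [0.807, -0.59, 0.0], [0.001, 0.001, -1.0]]
wrist_force: [0.2, -0.6, -0.3]
gripper_width: 0.547
```

Request:
play_rows(targets=[[[0.42, 0, 0, 0, 0], [0.42, 0, 0, 0, 0], [0.42, 0, 0, 0, 0], [0.42, 0, 0, 0, 0], [0.42, 0, 0, 0, 0]]])

```text
time_s: 24.95
tcp_pos: [0.6649, -0.112, 0.1205]
ee_rot: [[0.59, 0.807, 0.0], [0.807, -0.59, 0.0], [0.0, 0.0, -1.0]]
wrist_force: [-0.2, 0.1, -0.3]
gripper_width: 0.58
```

Request:
play_rows(targets=[[[0.42, 0, 0, 0.008, 0], [0.42, 0, 0, 0.02, 0], [0.42, 0, 0, 0.035, 0], [0.42, 0, 0, 0.055, 0], [0.42, 0, 0, 0.075, 0]]])

```text
time_s: 25.37
tcp_pos: [0.665, -0.1121, 0.1975]
ee_rot: [[0.59, 0.807, 0.001], [0.807, -0.59, -0.0], [0.0, 0.001, -1.0]]
wrist_force: [0.5, -0.8, 0.5]
gripper_width: 0.583
```

Request:
play_rows(targets=[[[0.42, -0.01, -0.015, 0.03, 0], [0.42, -0.02, -0.03, 0.05, 0], [0.42, -0.02, -0.03, 0.05, 0], [0.42, -0.02, -0.03, 0.05, 0], [0.42, -0.02, -0.03, 0.05, 0]]])

```text
time_s: 25.78
tcp_pos: [0.6447, -0.1419, 0.2459]
ee_rot: [[0.591, 0.807, 0.001], [0.807, -0.591, 0.001], [0.001, 0.0, -1.0]]
wrist_force: [-0.5, 0.0, -0.4]
gripper_width: 0.579
```

Run:
```python
from station import *
import cv2,numpy as np
s=sense();c=get_calibration("wrist");a=capture("wrist");print(s["time_s"],s["tcp_pos"],s["wrist_force"])
np.savez("m6",**c);cv2.imwrite("pics/m6.png",a)
cv2.imwrite("pics/m6b.png",cv2.resize(a[60:300,150:430],None,fx=2.5,fy=2.5,interpolation=cv2.INTER_CUBIC))
```

```text
25.7833 [ 0.64471066 -0.14187292  0.24593947] [-0.47312804  0.00706493 -0.36729049]
```

View pics/m6b.png

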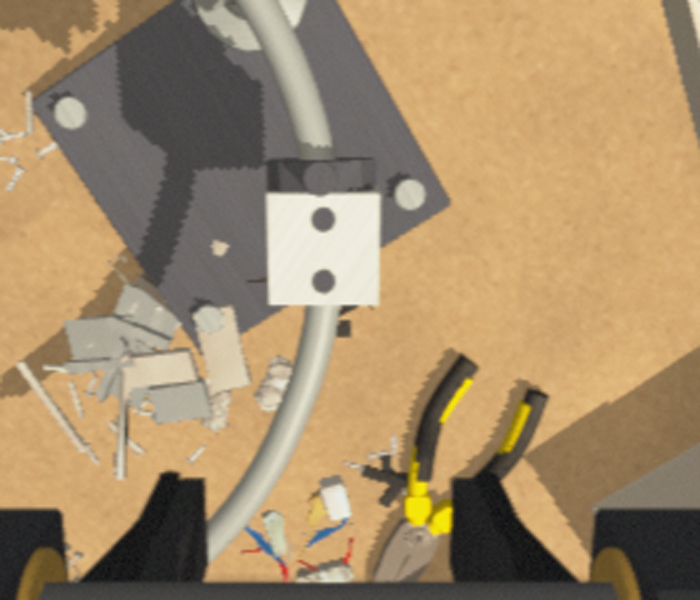

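The slider sits flush against the ring (slider front edge and ring face both at row 192–193), square to the rod, and the gripper is clear. Handing in.

```bash
python3 -c "
from station import *
print(finish_job())"
```

```text
the job is handed in; nothing more can be done
None
```

The slider is threaded, run round the bend and left sitting against the stop ring. I let go of it and handed the job in at about 26 s; no verdict was reported.

**What I did:** I picked the bare aluminium block, not the yellow, orange or purple ones. The tip contact showed the bore about 2 mm too high, so I lowered it before threading. I then followed a rod shape fitted to the wrist pictures (about 0.3 mm residual).

**Last checks:**
- **Seating:** at the ring, about 5 N of axial push gave no movement. I backed off before opening the gripper. The final picture shows the slider flush with the ring, square to the rod, and the gripper clear and unloaded.
- **Forces:** the highest wrist reading was about 7 N, at the first tip contact, including the slider's weight. It was read only at the end of each move, so brief peaks would not show.
- **Ring position:** I did not re-measure it after contact; nothing in the forces or pictures suggests it moved.

**Disagreements:**
- **Remaining travel:** two estimates of the distance to the ring differed by about 3.5 mm. The slider sat about that far ahead of the tool point in the grip, so I trusted the relative estimate and the contact.
- **Bore height:** the camera heights differed from the tool's by 2–3 mm.
- **Picture budget:** I viewed 14 pictures, four over the budget of 10.

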